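# Set the steriliser's heat lever under its guard

## Robot

A 6-joint arm with a two-finger parallel gripper is mounted at the origin on the work surface. World frame = base frame: x ahead of the robot, y to its left, z up, the work surface at z = 0. Lengths are in m, angles in rad, forces in N, time in s.
With the tool pointing down it reaches from about 0.35 to 0.875 m from the base axis. Payload 15.5 kg.
Tool frame: the origin (TCP) lies between the finger pads, 19 mm behind the fingertips; this is the grasp point; z points along the fingers, y is the line along which they close (so a half turn about z gives the same grasp; the last joint's range is limited). The gripper opens to 85 mm and grips with 20 to 120 N. Pads are 22 mm wide; open, the fingers measure 114 mm over their backs; the gripper's body (76 mm by 85 mm) begins 54 mm behind the grasp point. The pads swing forward as they close: fully open they stand 13 mm farther back than shut.
Start: joints at [-1.3, 0.494, 1.345, -0, 1.302, -0.096], TCP at [0.224, -0.583, 0.25] pointing down, gripper open.
Joint ranges: [-2.91, 2.91], [-0.82, 2.16], [0.22, 2.67], [-1.22, 4.37], [0.12, 2.79], [-3.08, 3.08]. Speed limits (rad/s): [1.89, 1.89, 2.57, 3.01, 3.01, 3.01].

## Interface

Orientations are given as a unit quaternion [x, y, z, w].
In Python, from plant import env, imaging, hand_in gives the robot as it stands.
- The arm moves only by the tool arm_command, never from a script. Its argument "series" is a list that holds one entry, the list of rows, each a list of 7 numbers: the opening, from 0 (shut) to 1 (fully open), then the shift along the tool's x, y, z in m, then the turn, a rotation vector about the tool's x, y, z in degrees. In form: [[[grip, dx, dy, dz, ax, ay, az], ...]]. A call has 1 to 10 rows; each row is the pose to reach, as a shift and turn from the pose commanded when the call began, along the tool's axes at that moment; what a row does not reach only later rows make up. A row lasts 1/10 s, in which the tool goes at most 50 mm and 8.59 degrees, less where a joint would pass 70% of its speed; a pose out of reach is approached as far as the arm can. A call with a gripper value outside its range is refused whole. The fingers move at their own pace and stop on an object; "newtons" is the grip in N (left out, the last holds). Time passes only in rows, so rows that repeat a pose let the fingers close. It gives the time, the measured TCP pose, the force, the opening and the grip force at its end, in the units of the state.
- env.state(): the state, without advancing time (a new reading comes with each control period).
- imaging.get_image(name): name is "side" or "top" or "wrist"; returns a dict with "frame" (400x640x3 uint8, red, green, blue), "K" (3x3 intrinsics, pixels), "R" (3x3) and "t" (3): a world point X has camera coordinates R X + t; the wrist camera has in their place "mount" (4x4, takes a point from camera to tool coordinates, whose origin is the TCP and whose axes are the flange's). Camera axes: x right, y down, z forward; pixel columns grow to the right and rows downward; lengths in m; the calibration is good to about 2 mm. A picture is of the moment at which its call begins: read the wrist's pose just before it. There is no depth.
- hand_in(): hands the job in; it is judged then, once.
Trained networks look in a picture, given as the dict that the camera call returned (one of the last four; its "shot" number tells which), for a name from the list of things; names that differ only in an ending like _2 or _b are one class to them, and where a whole thing is asked for, a point or a joint stands for the part that bears it (a point fixed in the world has none). Each returns a list of dicts, best first, with "p" (0 to 1); they miss things now and then, are a little off and sometimes report something else, mostly with a low value. They report only what shows in the picture. A call takes as long as a camera call.
- imaging.boxes_of(thing, picture): "bbox" ([left, top, right, bottom] as shares, 0 to 1, of the picture: columns of its width, rows of its height, round what is visible of it).
- imaging.tip_of(thing, picture): "location" ([column, row] as shares, 0 to 1, of the picture: columns of its width, rows of its height: a listed point, or the origin of a listed thing).
The state is a dict: "t": time; "joint_pos": joint angles; "joint_vel": joint speeds; "joint_efforts": joint torques, N m; "position": TCP position; "tool_rot": TCP orientation; "contact_force": force on the tool from outside, world axes, zero at the start; "moment": the same for the moment, N m; "finger_gap": finger opening in m; "finger_force": force on a finger pad.
Only numpy, scipy, OpenCV 4.12 (cv2) and the standard library are available. Lean on these libraries where they do the work, as an engineer would, in place of code of your own. Each camera call takes 0.05 s, during which the arm holds its last target. There are 200 camera calls.

## Task

Take the orange spatula from the black mat and use its blade to lever up the clear guard over the steriliser's heat lever until the guard is fully open against its stop, then lay the spatula back flat on the mat. Then reach in under the open guard and swing the blue-knobbed heat lever until it lines up with the red pointer. Leave the guard fully open and do not disturb the slide box, the bottle or the beaker.

Things in the scene. Friction and masses are not known exactly. Their poses are not given: they have to be found in the camera images.
- unit: White control unit of the steriliser, fixed, at a new place and yaw each time. Origin: centre of underside; front faces the robot along its own -x, z up. Base 172 (x -87 to 85) by 180 (y) by 50 high; its front edge is a grey ledge (x -87 to -63) only 42 high, ending at an upright 8 mm step. A fixed scale disc (radius 43, x 16 to 20) stands behind the lever.
- guard (a joint): Opening of the clear guard, a hood hinged along the unit y at its far side: 0 closed, 0.80 rad fully open at its stop, front edge going up and away from the robot. Open, it overhangs the lever, which must be reached from the robot side with the tool tilted about 35 to 50 degrees. Stiff hinge (0.24 N m friction): stays where left; lifting its front edge takes about 3 N.
- guard_hinge_point (a point): Middle of the guard's hinge line, fixed at unit (x 70, y 0, z 50).
- slot (a point): Mouth of the pry slot, at unit (x -79, y 0, z 46). Between the ledge (z 42) and the lower edge of the closed guard's front wall (z 50) an open slot 8 mm high runs along the whole front; from the wall's outside it goes 16 mm deep to the step at unit x -63. The blade goes in here, level, along the unit +x.
- guard_lip (a point): Middle of the lower outer edge of the guard's front wall, 149 mm from the hinge line; closed, at unit (x -79, y 0, z 50). The guard is a clear plastic hood without handle, hollow, open below: 149 (x, front wall to hinge line) by 160 (y) by 78 high, front wall 6 thick with yellow strips, other walls 4.
- heat_lever (a joint): Angle of the heat lever, -0.8 to 0.8 rad: 0 upright, positive leans to the unit's -y (the right as seen from the robot), negative to its +y. Friction 0.12 N m (about 2 N at the knob); it stays where it is left.
- lever_knob (a point): Grip point on the axis of the blue knob, a cylinder 18 diameter, 42 long, along the unit x (x -34 to 8, this point x -22), 60 mm from the turning line, which runs along the unit x through (y 0, z 45): at lever angle a it lies at unit (-22, -60 sin a, 45 + 60 cos a). z axis outward along the lever. The knob's far end sits on a 10 mm wide steel bar (x 2 to 8).
- pointer (a joint): Angle of the red set-point pointer on the scale disc, same line and sense as the lever: the angle the lever must be set to. It cannot be touched and does not move.
- pointer_tip (a point): Point on the red pointer 60 mm from the turning line, at unit x +20; z axis points outward along the pointer.
- mat: Black rubber mat, 250 (x) by 130 (y) by 3 thick, fixed; origin at the centre of its underside. It lies left or right of the unit.
- spatula: Loose flat-bladed spatula, about 90 g, lying on the mat. Orange handle 110 (x -55 to 55) by 14 wide (y) by 24 high (z 0 to 24); steel blade 20 wide, 2.5 thick, at z 10.75 to 13.25, sticking out of the handle to x +130. Origin: middle of the underside of the handle, x towards the blade tip.
- spatula_grip (a point): Good place to grip the spatula's handle across its 14 mm width: own x +30, y 0, z 26 (a TCP height there keeps the fingertips, 19 mm further down, clear of the mat), 100 mm behind the tip and 14 mm above the blade's middle.
- spatula_tip (a point): Middle of the end of the spatula's blade, own x +130, y 0, z 12.
- slide_box: Bystander: blue box for microscope slides with a white top, loose, 102 by 87 by 36; origin at the centre of its underside. It lies on the other side from the mat.
- oil_bottle: Bystander: loose amber bottle, 34 diameter, 75 high, origin at the centre of its underside; stands by the unit's far left corner, beyond its side.
- beaker: Bystander: loose white beaker, 52 diameter, 60 high, origin at the centre of its underside; stands by the unit's far right corner, beyond its side.

How it is judged:
By the outcome, as a careful person would: the job done as asked, in the order asked, and still so for the second after the job is handed in, with the robot touching nothing.
It also fails if it takes over 72 s, if anything falls off the work surface, if the arm or the gripper's body presses on something with over 40 N, if the wrist force passes 120 N, or if a joint passes its speed limit or range.

## Working session

There is one attempt and no reset: what is moved stays moved. The work goes in short steps, Python scripts to look and compute and a tool call to move; the robot and the scene stay as the last step left them, time stands still between calls to the robot, and variables do not carry over. Pictures are saved under pics/ and viewed, at most 10 in all, crops included, and the job is handed in when it is done.

Besides the shell and the picture viewer there is one more tool, called after ">>>" by a JSON object that holds its "op" and its "data". arm_command: Moves the arm, as the interface text tells. Its arguments: {"type":"object","properties":{"series":{"type":"array","items":{"type":"array","items":{"type":"array","items":{"type":"number"}}}},"newtons":{"type":"number"}},"required":["series"]}

```bash
ls; mkdir -p pics; python3 - <<'E'
from plant import env, imaging
import cv2,numpy as np
s=env.state(); print({k:np.round(v,3).tolist() for k,v in s.items()})
for n in ["side","top"]:
    im=imaging.get_image(n); cv2.imwrite(f"pics/{n}0.png",im["frame"][:,:,::-1])
    print(n,im["K"].tolist(),np.round(im["R"],4).tolist(),np.round(im["t"],4).tolist())
    for th in ["unit","slot","guard_lip","guard_hinge_point","lever_knob","pointer_tip","mat","spatula","spatula_grip","spatula_tip","slide_box","oil_bottle","beaker"]:
        r=imaging.tip_of(th,im)
        print(th,[(round(d["location"][0]*640,1),round(d["location"][1]*400,1),round(d["p"],2)) for d in r[:2]])
E
```

```text
pics
{'t': 0.0, 'joint_pos': [-1.3, 0.494, 1.346, -0.0, 1.302, -0.095], 'joint_vel': [0.0, 0.0, 0.0, -0.0, 0.001, -0.001], 'joint_efforts': [0.001, -88.215, -38.387, 0.0, 0.01, -0.0], 'position': [0.224, -0.583, 0.249], 'tool_rot': [0.983, 0.182, -0.0, -0.001], 'contact_force': [0.006, 0.104, -0.61], 'moment': [-0.045, 0.023, 0.051], 'finger_force': 0.0, 'finger_gap': 0.085}
side [[383.7264331729365, 0.0, 314.6875523772224], [0.0, 383.7264331729365, 198.00687597617642], [0.0, 0.0, 1.0]] [[-0.995, -0.097, -0.0232], [-0.0392, 0.5941, -0.8035], [0.0917, -0.7986, -0.5949]] [0.5847, 0.0763, 0.9084]
unit []
slot [(309.5, 224.1, 0.91)]
guard_lip [(306.6, 223.4, 0.58)]
guard_hinge_point []
lever_knob []
pointer_tip []
mat [(386.2, 312.8, 0.64)]
spatula [(405.1, 303.6, 0.83), (366.0, 162.5, 0.71)]
spatula_grip [(389.3, 292.3, 0.88)]
spatula_tip [(336.4, 300.6, 0.94)]
slide_box [(368.1, 162.0, 0.92), (306.7, 225.1, 0.3)]
oil_bottle [(224.5, 265.9, 0.93)]
beaker []
top [[374.16204619810196, 0.0, 315.41852084899205], [0.0, 374.16204619810196, 200.2512170686459], [0.0, 0.0, 1.0]] [[0.0085, -0.9999, -0.0136], [-0.9906, -0.0065, -0.1363], [0.1362, 0.0146, -0.9906]] [0.0043, 0.5879, 0.8702]
unit [(294.9, 168.3, 0.73)]
slot [(286.8, 192.8, 0.93), (253.5, 135.2, 0.36)]
guard_lip [(288.5, 195.8, 0.83)]
guard_hinge_point []
lever_knob []
pointer_tip [(294.4, 169.3, 0.73)]
mat [(212.1, 264.8, 0.84)]
spatula [(217.9, 279.3, 0.66)]
spatula_grip [(212.9, 271.4, 0.7), (254.0, 133.2, 0.58)]
spatula_tip [(216.2, 227.9, 0.57)]
slide_box [(433.3, 257.2, 0.94), (210.9, 264.6, 0.17)]
oil_bottle [(253.4, 135.0, 0.49)]
beaker [(352.8, 155.6, 0.7)]
```

```bash
python3 - <<'E'
import cv2
a=cv2.imread("pics/side0.png");b=cv2.imread("pics/top0.png")
cv2.imwrite("pics/a.png",cv2.resize(a[100:350,150:470],(768,600),interpolation=cv2.INTER_CUBIC))
cv2.imwrite("pics/b.png",cv2.resize(b[100:340,150:470],(800,600),interpolation=cv2.INTER_CUBIC))
E
```

```text
(no output)
```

View pics/a.png

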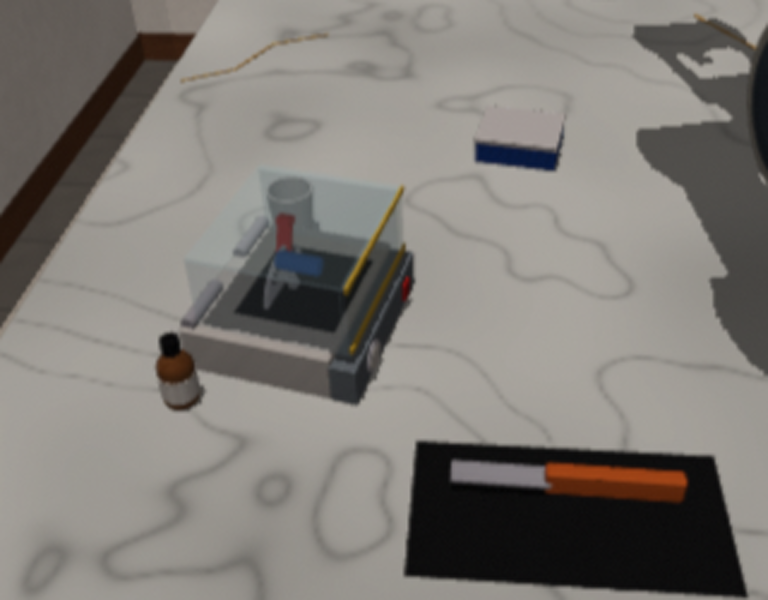

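View pics/b.png

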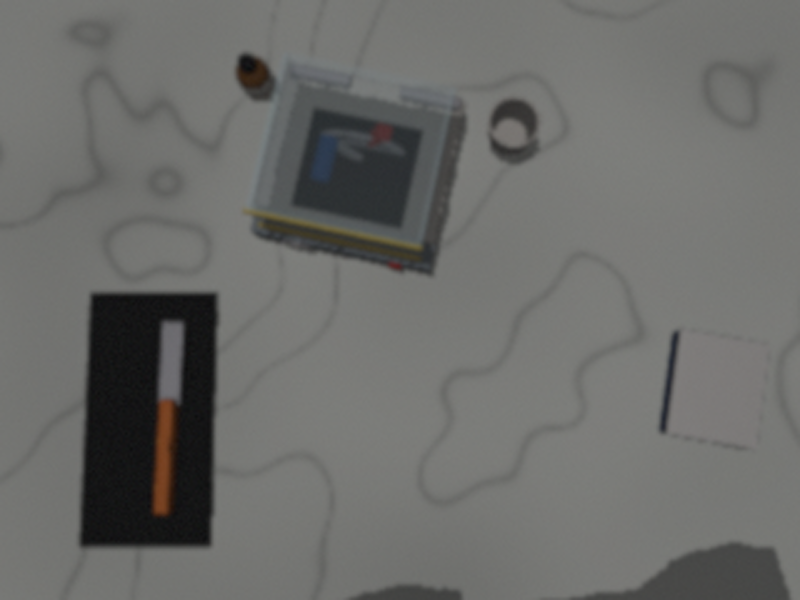

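The side view shows the unit with its guard closed: yellow strip ends near crop (345,291) and (403,188), blue knob at (300,263) and red pointer at (285,232). In the top view, the spatula lies on the left mat with its blade away from the robot, tip at crop (173,321) and handle end at (162,516). The bottle and beaker stand at the far corners, and the slide box is at right.

```bash
cat > h.py <<'E'
import numpy as np
from scipy.optimize import least_squares
from scipy.spatial.transform import Rotation as Ro
def proj(im,X):
    c=np.atleast_2d(X)@np.array(im["R"]).T+im["t"]; p=c@np.array(im["K"]).T; return p[:,:2]/p[:,2:]
def cam_wrist(im,s):
    T=np.eye(4);T[:3,:3]=Ro.from_quat(s["tool_rot"]).as_matrix();T[:3,3]=s["position"]
    M=np.linalg.inv(T@np.array(im["mount"])); return dict(K=im["K"],R=M[:3,:3],t=M[:3,3])
def place(p,L):
    L=np.atleast_2d(L); c,s=np.cos(p[2]),np.sin(p[2])
    return L@np.array([[c,s,0],[-s,c,0],[0,0,1]])+[p[0],p[1],p[3] if len(p)>3 else 0]
def fit(obs,p0,z=0,loss=2.):
    f=lambda p:np.concatenate([(proj(im,place([*p,z],L))-uv).ravel() for im,L,uv in obs])
    r=least_squares(f,p0,loss="soft_l1",f_scale=loss); return r.x,f(r.x)
def ray_z(im,uv,z):
    R=np.array(im["R"]); d=R.T@np.linalg.solve(im["K"],[*uv,1]); c=-R.T@im["t"]; return c+d*(z-c[2])/d[2]
E
python3 - <<'E'
from h import *
from plant import imaging
S=imaging.get_image("side");T=imaging.get_image("top")
s=lambda u,v:np.array([150+u/2.4,100+v/2.4]); t=lambda u,v:np.array([150+u/2.5,100+v/2.5])
m=lambda *a:np.array(a)/1000
obs=[(S,m(-79,80,125),s(346,289)),(S,m(-79,-80,125),s(402,190)),(S,m(-87,90,0),s(357,404)),(S,m(-87,90,42),s(360,366)),
(S,m(74,-80,128),s(260,170)),(S,m(85,90,50),s(182,332)),(S,m(-79,0,46),np.array([309.5,224.1])),
(T,m(-79,80,125),t(245,212)),(T,m(-79,-80,125),t(421,247)),(T,m(-87,-90,20),t(433,272)),(T,m(-79,0,46),np.array([286.8,192.8]))]
p,r=fit(obs,[.6,.1,-.1]); print("unit",p.round(4),"\n",r.reshape(-1,2).round(1).tolist())
obs=[(S,m(130,0,12),np.array([336.4,300.6])),(S,m(30,0,26),np.array([389.3,292.3])),(S,m(0,0,0),np.array([405.1,303.6])),
(T,m(130,0,12),np.array([216.2,227.9])),(T,m(130,0,13),t(173,321)),(T,m(-55,0,24),t(162,516)),(T,m(30,0,26),np.array([212.9,271.4])),(T,m(0,0,0),np.array([217.9,279.3]))]
p,r=fit(obs,[.4,.25,0],.003); print("spat",p.round(4),"\n",r.reshape(-1,2).round(1).tolist())
print(place([*p,.003],m([30,0,26],[130,0,12])))
E
```

```text
unit [ 0.6714  0.0629 -0.1938] 
 [[0.7, 0.2], [-0.1, -1.5], [1.2, 0.2], [-1.0, 2.1], [-2.0, -3.1], [-1.3, -1.1], [-1.3, 1.4], [0.5, 0.3], [0.6, 0.5], [-0.7, 0.3], [0.0, 4.5]]
spat [0.3892 0.2482 0.0452] 
 [[0.6, -2.1], [0.4, 2.8], [-1.0, 0.7], [0.4, 0.5], [-2.7, -0.0], [0.5, -0.7], [2.1, -1.9], [0.1, 2.1]]
[[0.4191413  0.24960406 0.029     ]
 [0.51903896 0.25412707 0.015     ]]
```

>>> {"op": "arm_command", "data": {"series": [[[1,0.384,-0.369,0,0,0,24],[1,0.384,-0.369,0,0,0,24],[1,0.384,-0.369,0,0,0,24],[1,0.384,-0.369,0,0,0,24],[1,0.384,-0.369,0,0,0,24],[1,0.384,-0.369,0,0,0,24],[1,0.384,-0.369,0,0,0,24],[1,0.384,-0.369,0,0,0,24],[1,0.384,-0.369,0,0,0,24],[1,0.384,-0.369,0,0,0,24]]]}}

```text
t: 2.5
position: [0.4368, -0.1292, 0.2503]
tool_rot: [1.0, -0.026, 0.0, 0.0]
contact_force: [0.6, -0.4, -1.1]
finger_gap: 0.0853
finger_force: 0.0
```

>>> {"op": "arm_command", "data": {"series": [[[1,-0.037,-0.378,0,0,0,0],[1,-0.037,-0.378,0,0,0,0],[1,-0.037,-0.378,0,0,0,0],[1,-0.037,-0.378,0,0,0,0],[1,-0.037,-0.378,0,0,0,0],[1,-0.037,-0.378,0,0,0,0],[1,-0.037,-0.378,0,0,0,0],[1,-0.037,-0.378,0.03,0,0,0],[1,-0.037,-0.378,0.05,0,0,0],[1,-0.037,-0.378,0.05,0,0,0]]]}}

```text
t: 3.5
position: [0.4176, 0.2486, 0.198]
tool_rot: [1.0, -0.025, -0.002, 0.001]
contact_force: [-1.1, -0.5, -0.9]
finger_gap: 0.0855
finger_force: 0.0
```

```bash
python3 - <<'E'
from h import *
from plant import env,imaging
import cv2
s=env.state(); im=imaging.get_image("wrist"); print(s["position"],s["tool_rot"],s["joint_pos"]); print(np.round(im["mount"],3).tolist())
W=cam_wrist(im,s)
cv2.imwrite("pics/w1.png",im["frame"][:,:,::-1])
for th in ["spatula","spatula_grip","spatula_tip","mat","slot","guard_lip"]:
    for d in imaging.tip_of(th,im)[:1]: 
        uv=np.array(d["location"])*[640,400]; print(th,uv.round(1),round(d["p"],2),ray_z(W,uv,{"spatula":.003,"spatula_grip":.029,"spatula_tip":.015}.get(th,.046)).round(4))
h=cv2.cvtColor(im["frame"],cv2.COLOR_RGB2HSV)
m=cv2.inRange(h,(4,150,60),(20,255,255)); c=max(cv2.findContours(m,0,1)[0],key=cv2.contourArea)
b=cv2.boxPoints(cv2.minAreaRect(c)); print(b.tolist(),[ray_z(W,q,.027).round(4).tolist() for q in b])
E
```

```text
[0.41757139 0.24856624 0.19801385] [ 9.99682331e-01 -2.51234991e-02 -1.81095384e-03  8.76436668e-04] [ 4.14007336e-01  3.67821458e-01  1.74339410e+00 -5.43161910e-05
  1.03440061e+00  2.03508390e+00]
[[0.0, -0.963, -0.268, 0.068], [1.0, 0.0, 0.0, 0.0], [-0.0, -0.268, 0.963, -0.125], [0.0, 0.0, 0.0, 1.0]]
spatula [322.  204.5] 0.8 [0.3871 0.2463 0.003 ]
spatula_grip [320.4 181.2] 0.73 [0.4183 0.2466 0.029 ]
spatula_tip [313.9  67.6] 0.72 [0.5206 0.2474 0.015 ]
mat [294.8 166.3] 0.65 [0.4368 0.2684 0.046 ]
[[309.3848876953125, 154.11180114746094], [325.83306884765625, 153.6031036376953], [329.1207275390625, 259.90350341796875], [312.67254638671875, 260.41217041015625]] [[0.4443, 0.2556, 0.027], [0.444, 0.2402, 0.027], [0.3346, 0.2417, 0.027], [0.3348, 0.2586, 0.027]]
```

View pics/w1.png

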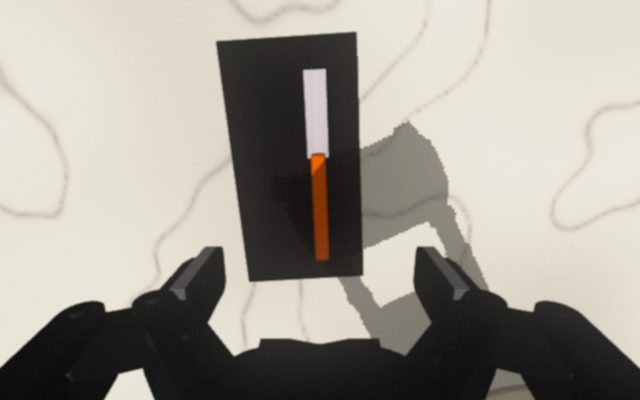

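The wrist view shows the spatula on the mat between the fingers. The orange handle runs from (318,154) to (321,260) and the blade tip is at (315,69).

>>> {"op": "arm_command", "data": {"series": [[[1,0.002,0,0.05,0,0,-2],[1,0.002,0,0.1,0,0,-2],[1,0.002,0,0.14,0,0,-2],[1,0.002,0,0.16,0,0,-2],[1,0.002,0,0.169,0,0,-2],[1,0.002,0,0.169,0,0,-2],[0,0.002,0,0.169,0,0,-2],[0,0.002,0,0.169,0,0,-2],[0,0.002,0,0.169,0,0,-2],[0,0.002,0,0.169,0,0,-2]]], "newtons": 100}}

```text
t: 4.85
position: [0.4213, 0.2484, 0.0317]
tool_rot: [1.0, -0.009, 0.001, -0.0]
contact_force: [-0.7, 0.7, -0.7]
finger_gap: 0.0281
finger_force: 0.0
```

>>> {"op": "arm_command", "data": {"series": [[[0,0,0,0,0,0,0],[0,0,0,0,0,0,0],[0,0,0,0,0,0,0]]]}}

```text
t: 5.15
position: [0.4212, 0.2483, 0.0317]
tool_rot: [1.0, -0.008, 0.0, -0.0]
contact_force: [-2.7, -1.2, 17.1]
finger_gap: 0.0113
finger_force: 98.1
```

>>> {"op": "arm_command", "data": {"series": [[[0,0,0,-0.03,0,0,0],[0,0,0,-0.08,0,0,0],[0,0,0,-0.13,0,0,0],[0,0,0.05,-0.13,0,0,8],[0,0.007,0.1,-0.13,0,0,10],[0,0.014,0.139,-0.13,0,0,10],[0,0.014,0.139,-0.13,0,0,10],[0,0.014,0.139,-0.13,0,0,10]]]}}

```text
t: 5.95
position: [0.4327, 0.1083, 0.1611]
tool_rot: [0.995, -0.097, 0.0, -0.0]
contact_force: [0.2, 0.0, -1.6]
finger_gap: 0.0112
finger_force: 98.8
```

```bash
cat > look.py <<'E'
from h import *
from plant import env,imaging
import cv2,sys
s=env.state(); im=imaging.get_image("wrist"); W=cam_wrist(im,s); S=imaging.get_image("side"); T=imaging.get_image("top")
print(s["position"].round(4) if hasattr(s["position"],"round") else s["position"],np.round(s["tool_rot"],4),np.round(s["contact_force"],1),s["finger_gap"])
n=sys.argv[1]; z=float(sys.argv[2]) if len(sys.argv)>2 else None
for k,i in (("w",im),("s",S),("t",T)): cv2.imwrite(f"pics/{n}{k}.png",i["frame"][:,:,::-1])
from scipy.spatial.transform import Rotation as Ro
R=Ro.from_quat(s["tool_rot"])
for th in ["spatula_grip","spatula_tip","slot","guard_lip","guard_hinge_point","lever_knob","pointer_tip","unit"]:
    o=[];A=[]
    for k,c,i in (("w",W,im),("s",S,S),("t",T,T)):
        for d in imaging.tip_of(th,i)[:1]:
            uv=np.array(d["location"])*[640,400]; o.append((k,uv.round(1).tolist(),round(d["p"],2)))
            if d["p"]>.5: A.append((c,uv))
    X=""
    if len(A)>1:
        r=least_squares(lambda X:np.concatenate([(proj(c,X)[0]-uv) for c,uv in A]),[.55,.08,.08],loss="soft_l1",f_scale=2); X=(r.x.round(4).tolist(),"res",r.fun.round(1).tolist(), "tool", R.inv().apply(r.x-s["position"]).round(4).tolist())
    print(th,o,X)
E
python3 look.py c
python3 -c "
import cv2,numpy as np
w=cv2.imread('pics/cw.png');s=cv2.imread('pics/cs.png')[120:320,200:460]
cv2.imwrite('pics/c.png',np.vstack([cv2.resize(w,(480,300)),cv2.resize(s,(480,300))]))"
```

```text
[0.4327 0.1083 0.1611] [ 9.953e-01 -9.690e-02  0.000e+00 -1.000e-04] [ 0.2  0.  -1.6] 0.011235726147609088
spatula_grip [('s', [388.0, 195.0], 0.91), ('t', [255.0, 134.1], 0.44)] 
spatula_tip [('w', [320.5, 31.9], 0.92), ('s', [337.0, 196.9], 0.95)] ([0.53, 0.0883, 0.1376], 'res', [0.0, 0.1, -0.5, -0.1], 'tool', [0.0993, 0.0009, 0.0235])
slot [('s', [307.6, 223.6], 0.74), ('t', [288.0, 194.3], 0.6)] ([0.5979, 0.075, 0.0491], 'res', [-1.0, -0.1, 0.0, 1.1], 'tool', [0.1685, 0.0009, 0.112])
guard_lip [('s', [306.5, 222.1], 0.68), ('t', [285.5, 193.9], 0.87)] ([0.5985, 0.0802, 0.0577], 'res', [-0.7, -0.1, 0.0, 0.7], 'tool', [0.1682, -0.0044, 0.1034])
guard_hinge_point [] 
lever_knob [] 
pointer_tip [] 
unit [('s', [275.5, 234.4], 0.78), ('t', [295.6, 170.1], 0.91)] ([0.6743, 0.0612, -0.002], 'res', [0.9, 0.2, -0.0, -1.0], 'tool', [0.2462, -0.0004, 0.1631])
```

View pics/c.png

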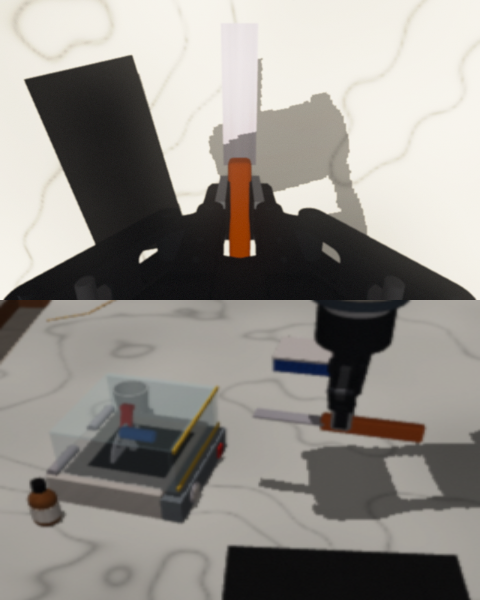

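The spatula is held, with its blade forward: the tip is at wrist (320,32) and side (337,197). I'll check the blade's pitch in the grip.

```bash
cat > pitch.py <<'E'
from h import *
from plant import env,imaging
import cv2
s=env.state(); S=imaging.get_image("side"); im=imaging.get_image("wrist"); W=cam_wrist(im,s)
R=Ro.from_quat(s["tool_rot"])
tips=[(c,np.array(d["location"])*[640,400]) for c,i in ((S,S),(W,im)) for d in imaging.tip_of("spatula_tip",i)[:1] if d["p"]>.6]
m=cv2.inRange(cv2.cvtColor(S["frame"],cv2.COLOR_RGB2HSV),(4,140,50),(20,255,255)); 
n,l,st,_=cv2.connectedComponentsWithStats(m); pt=proj(S,s["position"])[0]
k=[i for i in range(1,n) if st[i,4]>40 and np.hypot(st[i,0]+st[i,2]/2-pt[0],st[i,1]+st[i,3]/2-pt[1])<70]; m=np.isin(l,k)
cols=np.where(m.any(0))[0]; cols=cols[2:-2]; low=np.array([np.where(m[:,c])[0].max()+.5 for c in cols]); right=np.where(m.any(0))[0].max()+.5
print("cols",cols.min(),cols.max())
B=np.array([[x,y,z] for x in(-.055,.055) for y in(-.007,.007) for z in (0,.024)])
def toW(p,L): # spatula->world; p: grip x,z offset, pitch ; spatula z = -tool z
    q=(np.atleast_2d(L)-[.03,0,.026]); q=q*[1,-1,-1]; q=Ro.from_rotvec([0,p[2],0]).apply(q)+[p[0],0,p[1]]
    return R.apply(q)+s["position"]
def f(p):
    P=proj(S,toW(p,B)).astype(np.float32); H=cv2.convexHull(P)[:,0]
    lo=[]
    for c in cols:
        v=[a[1]+(b[1]-a[1])*(c+.5-a[0])/(b[0]-a[0]) for a,b in zip(H,np.roll(H,-1,0)) if min(a[0],b[0])<=c+.5<=max(a[0],b[0]) and a[0]!=b[0]]
        lo.append(max(v) if v else H[:,1].max())
    r=[(np.array(lo)-low)/np.sqrt(len(cols))*2,[P[:,0].max()-right]]
    r+=[proj(c,toW(p,[.13,0,.012]))[0]-uv for c,uv in tips]
    return np.concatenate(r)
best=least_squares(f,[0,.002,0],diff_step=1e-3,x_scale=[.01,.01,.1],loss="soft_l1")
print("dx,dz,pitch(deg, + = nose ... )",best.x[:2].round(4),np.degrees(best.x[2]).round(2),"cost",best.cost, f(best.x)[-5:].round(1))
t=toW(best.x,[.13,0,.012])[0]; print("tip world",t.round(4),"tool",R.inv().apply(t-s["position"]).round(4),"blade dir",(t-toW(best.x,[.06,0,.012])[0])/.07)
E
python3 pitch.py
```

```text
cols 376 427
dx,dz,pitch(deg, + = nose ... ) [-0.0018  0.003 ] -5.46 cost 3.0788895671238663 [-0.6 -0.2  0.6 -0.6 -0.9]
tip world [0.5273 0.0906 0.1345] tool [0.0964 0.     0.0264] blade dir [ 0.97722235 -0.18966058 -0.09521212]
```

>>> {"op": "arm_command", "data": {"series": [[[0,0.02,-0.001,0.04,0,2.5,0],[0,0.04,-0.001,0.07,0,5,0],[0,0.051,-0.001,0.086,0,5,0],[0,0.051,-0.001,0.086,0,5,0],[0,0.051,-0.001,0.086,0,5,0]]]}}

```text
t: 8.0
position: [0.4825, 0.1003, 0.0752]
tool_rot: [0.994, -0.096, 0.043, 0.004]
contact_force: [-0.7, -0.6, -0.5]
finger_gap: 0.0111
finger_force: 98.8
```

```bash
python3 pitch.py; python3 look.py d | head -5
python3 -c "
import cv2,numpy as np
w=cv2.imread('pics/dw.png')[0:200,160:480];s=cv2.imread('pics/ds.png')[180:280,240:420]
cv2.imwrite('pics/d.png',np.vstack([cv2.resize(w,(480,300),interpolation=2),cv2.resize(s,(540,300),interpolation=2)[:,:480]]))"
```

```text
cols 362 395
dx,dz,pitch(deg, + = nose ... ) [0.0007 0.0023] -4.1 cost 2.4151848931180924 [-0.2  0.6 -0.7 -1.8  0.2]
tip world [0.5818 0.081  0.0604] tool [ 0.0995 -0.      0.0234] blade dir [ 0.98153638 -0.1907041   0.0147742 ]
[0.4829 0.1004 0.076 ] [ 0.9944 -0.0955  0.044   0.004 ] [ 0.5 -0.2 -1. ] 0.011249025583620929
spatula_grip [('w', [318.9, 272.5], 0.69), ('s', [358.6, 224.6], 0.74), ('t', [282.7, 196.2], 0.67)] ([0.4821, 0.1002, 0.0764], 'res', [0.2, -0.4, -0.5, -0.8, -7.6, 47.2], 'tool', [-0.0007, 0.0004, -0.0004])
spatula_tip [('w', [320.2, 30.6], 0.57), ('s', [315.6, 222.7], 0.64), ('t', [286.6, 204.3], 0.62)] ([0.583, 0.0801, 0.059], 'res', [0.2, 0.6, -2.9, -0.8, -1.2, -3.3], 'tool', [0.1003, 0.0009, 0.0259])
slot [('w', [318.3, 4.1], 0.78), ('s', [307.6, 225.1], 0.96), ('t', [286.4, 196.9], 0.85)] ([0.5971, 0.0783, 0.0495], 'res', [-0.0, 0.3, -0.9, -0.8, 0.2, -1.2], 'tool', [0.1135, -0.0001, 0.0367])
guard_lip [('w', [311.6, 2.9], 0.82), ('s', [307.9, 221.0], 0.6), ('t', [284.2, 196.3], 0.61)] ([0.5934, 0.0818, 0.0624], 'res', [-0.1, -0.0, 0.1, -0.0, 0.4, 0.1], 'tool', [0.1104, -0.0028, 0.0234])
```

View pics/d.png

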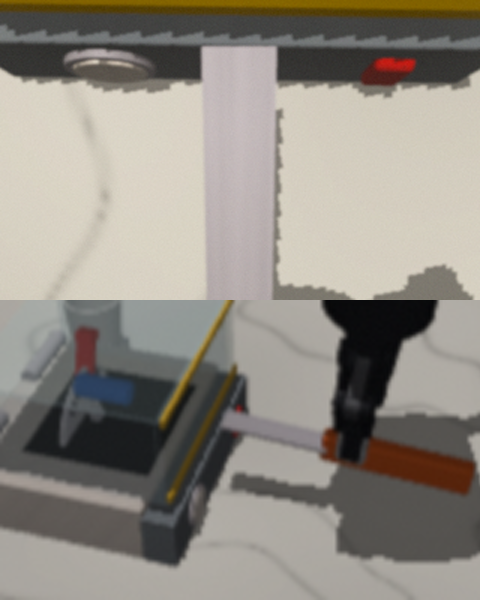

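The wrist view shows the blade centred just above the ledge's front edge (row about 29), with the yellow lip at row about 8. In the side view the blade looks about level.

```bash
python3 - <<'E'
from h import *
from plant import env,imaging
import cv2
s=env.state(); im=imaging.get_image("wrist"); W=cam_wrist(im,s); f=im["frame"].astype(int)
print(np.round(s["position"],4))
for c in (240,270,370,400):
    print(c,[tuple(f[r,c]) for r in range(0,60,3)][:20] if c==240 else "", )
    g=f[:60,c].sum(1); d=np.abs(np.diff(g)); print(np.argsort(-d)[:6],np.sort(-d)[:6])
u=[.6725,.062,-.194]
c,sn=np.cos(u[2]),np.sin(u[2]); Rm=np.array([[c,sn],[-sn,c]])
for uv,z in (((240,28.7),.042),((400,28.7),.042),((320,8),.050),((320,30.7),.060)):
    X=ray_z(W,uv,z); print(uv,X.round(4),"unit",(Rm@(X[:2]-u[:2])).round(4))
E
```

```text
[0.4829 0.1002 0.075 ]
240 [(np.int64(131), np.int64(100), np.int64(0)), (np.int64(89), np.int64(68), np.int64(7)), (np.int64(79), np.int64(59), np.int64(8)), (np.int64(68), np.int64(65), np.int64(62)), (np.int64(64), np.int64(66), np.int64(64)), (np.int64(68), np.int64(68), np.int64(65)), (np.int64(67), np.int64(68), np.int64(67)), (np.int64(78), np.int64(79), np.int64(80)), (np.int64(119), np.int64(121), np.int64(122)), (np.int64(103), np.int64(107), np.int64(105)), (np.int64(52), np.int64(50), np.int64(50)), (np.int64(109), np.int64(104), np.int64(104)), (np.int64(157), np.int64(147), np.int64(148)), (np.int64(110), np.int64(103), np.int64(101)), (np.int64(171), np.int64(158), np.int64(145)), (np.int64(92), np.int64(83), np.int64(78)), (np.int64(90), np.int64(84), np.int64(76)), (np.int64(92), np.int64(87), np.int64(77)), (np.int64(103), np.int64(98), np.int64(91)), (np.int64(129), np.int64(122), np.int64(112))]
[40 42 32 33 43 58] [-116 -116 -111  -94  -93  -81]
270 
[58 51 28 20 50 29] [-98 -90 -81 -76 -59 -53]
370 
[56 55 52 22 30 29] [-112  -87  -72  -68  -62  -60]
400 
[29 25 53 54 30 24] [-89 -75 -69 -54 -50 -44]
(240, 28.7) [0.5961 0.1164 0.042 ] unit [-0.0855  0.0386]
(400, 28.7) [0.5816 0.0414 0.042 ] unit [-0.0853 -0.0377]
(320, 8) [0.5948 0.0778 0.05  ] unit [-0.0793  0.0005]
(320, 30.7) [0.5825 0.0802 0.06  ] unit [-0.0918  0.0005]
```

>>> {"op": "arm_command", "data": {"series": [[[0,0.0075,0,0.0045,0,0,0],[0,0.007,0,0.0105,0,0,0],[0,0.0068,0,0.0136,0,0,0],[0,0.0068,0,0.0136,0,0,0]]]}}

```text
t: 10.0
position: [0.4902, 0.0987, 0.0613]
tool_rot: [0.994, -0.096, 0.043, 0.004]
contact_force: [-0.5, 0.2, -1.2]
finger_gap: 0.011
finger_force: 98.8
```

>>> {"op": "arm_command", "data": {"series": [[[0,-0.0001,0,0.001,0,0,0],[0,-0.0002,0,0.002,0,0,0],[0,-0.0002,0,0.002,0,0,0]]]}}

```text
t: 10.3
position: [0.4906, 0.0988, 0.06]
tool_rot: [0.994, -0.096, 0.043, 0.004]
contact_force: [0.2, 0.1, -0.4]
finger_gap: 0.0114
finger_force: 98.8
```

>>> {"op": "arm_command", "data": {"series": [[[0,-0.0001,0,0.001,0,0,0],[0,-0.0001,0,0.001,0,0,0]]]}}

```text
t: 10.5
position: [0.4906, 0.0988, 0.059]
tool_rot: [0.994, -0.096, 0.043, 0.004]
contact_force: [-0.3, 0.4, -1.8]
finger_gap: 0.0112
finger_force: 98.8
```

>>> {"op": "arm_command", "data": {"series": [[[0,-0.0001,0,0.001,0,0,0],[0,-0.0001,0,0.001,0,0,0]]]}}

```text
t: 10.7
position: [0.4906, 0.0988, 0.0579]
tool_rot: [0.994, -0.096, 0.043, 0.004]
contact_force: [-0.6, -0.3, -1.0]
finger_gap: 0.0111
finger_force: 98.8
```

>>> {"op": "arm_command", "data": {"series": [[[0,-0.0001,0,0.001,0,0,0],[0,-0.0001,0,0.001,0,0,0]]]}}

```text
t: 10.9
position: [0.4906, 0.0987, 0.0569]
tool_rot: [0.994, -0.096, 0.043, 0.004]
contact_force: [0.3, -0.7, -1.2]
finger_gap: 0.0114
finger_force: 98.8
```

>>> {"op": "arm_command", "data": {"series": [[[0,-0.0001,0,0.001,0,0,0],[0,-0.0001,0,0.001,0,0,0]]]}}

```text
t: 11.1
position: [0.4906, 0.0988, 0.0559]
tool_rot: [0.994, -0.096, 0.043, 0.004]
contact_force: [-0.3, -0.9, -1.4]
finger_gap: 0.0114
finger_force: 98.8
```

```bash
python3 pitch.py; python3 look.py e | sed -n 3,3p
python3 -c "
import cv2,numpy as np
w=cv2.imread('pics/ew.png')[0:100,240:400];s=cv2.imread('pics/es.png')[190:270,260:400]
cv2.imwrite('pics/e.png',np.vstack([cv2.resize(w,(480,300),interpolation=2),cv2.resize(s,(525,300),interpolation=2)[:,:480]]))"
```

```text
cols 358 390
dx,dz,pitch(deg, + = nose ... ) [0.0006 0.0014] -3.12 cost 2.0184462773966976 [ 0.1 -1.8 -0.8 -0.7  0.2]
tip world [0.5899 0.0795 0.0438] tool [0.0997 0.     0.0208] blade dir [ 0.98115939 -0.19042137  0.03264905]
spatula_tip [('w', [317.7, 29.7], 0.64), ('s', [313.3, 226.0], 0.59), ('t', [285.2, 196.2], 0.72)] ([0.5889, 0.08, 0.0476], 'res', [-0.1, 0.0, -3.0, -0.4, 0.7, 3.0], 'tool', [0.0989, -0.0003, 0.0171])
```

View pics/e.png

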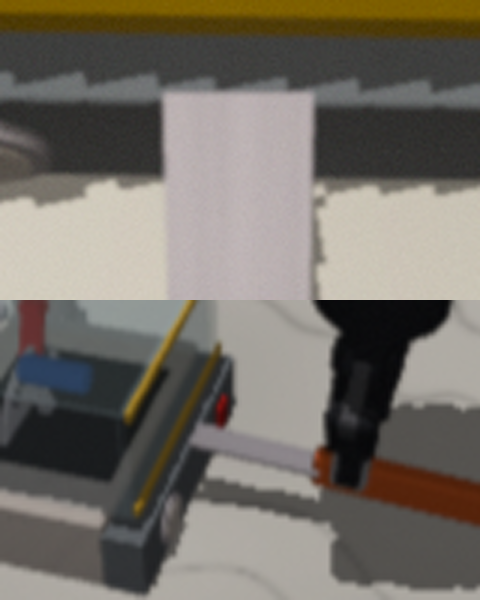

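The blade end is at wrist row 31, beyond the ledge edge at row 33. The tip must therefore still be above the ledge, so I'll keep feeling down.

>>> {"op": "arm_command", "data": {"series": [[[0,-0.0001,0,0.001,0,0,0],[0,-0.0001,0,0.001,0,0,0]]]}}

```text
t: 12.85
position: [0.4905, 0.0987, 0.0549]
tool_rot: [0.994, -0.096, 0.043, 0.004]
contact_force: [0.1, 0.3, -1.6]
finger_gap: 0.0111
finger_force: 98.8
```

>>> {"op": "arm_command", "data": {"series": [[[0,-0.0001,0,0.001,0,0,0],[0,-0.0001,0,0.001,0,0,0]]]}}

```text
t: 13.05
position: [0.4905, 0.0988, 0.0538]
tool_rot: [0.994, -0.096, 0.043, 0.004]
contact_force: [-0.0, -0.3, -0.9]
finger_gap: 0.0116
finger_force: 98.8
```

>>> {"op": "arm_command", "data": {"series": [[[0,-0.0001,0,0.001,0,0,0],[0,-0.0001,0,0.001,0,0,0]]]}}

```text
t: 13.25
position: [0.4905, 0.0987, 0.0529]
tool_rot: [0.994, -0.096, 0.043, 0.004]
contact_force: [0.3, -0.4, -0.9]
finger_gap: 0.0112
finger_force: 98.8
```

```bash
python3 pitch.py; python3 - <<'E'
from plant import env,imaging
import numpy as np
im=imaging.get_image("wrist"); f=im["frame"].astype(int).sum(2)
print("blade",f[20:44,310:328].mean(1).round().tolist()); print("left",f[20:44,280:292].mean(1).round().tolist()); print("right",f[20:44,350:362].mean(1).round().tolist()); 
E
```

```text
cols 358 390
dx,dz,pitch(deg, + = nose ... ) [0.001  0.0013] -3.06 cost 10.796582691335075 [-0.2 -4.4 -5.  -3.3  0.5]
tip world [0.5902 0.0794 0.0411] tool [ 0.1001 -0.      0.0206] blade dir [ 0.98110957 -0.19050585  0.03363827]
blade [185.0, 188.0, 189.0, 196.0, 215.0, 245.0, 281.0, 312.0, 330.0, 348.0, 405.0, 487.0, 525.0, 534.0, 534.0, 534.0, 534.0, 534.0, 536.0, 534.0, 535.0, 535.0, 536.0, 535.0]
left [190.0, 204.0, 254.0, 299.0, 327.0, 335.0, 338.0, 342.0, 340.0, 330.0, 302.0, 247.0, 184.0, 146.0, 136.0, 134.0, 137.0, 138.0, 137.0, 140.0, 142.0, 140.0, 143.0, 143.0]
right [189.0, 189.0, 192.0, 216.0, 264.0, 304.0, 322.0, 329.0, 332.0, 336.0, 331.0, 303.0, 259.0, 195.0, 152.0, 140.0, 138.0, 137.0, 137.0, 139.0, 140.0, 139.0, 143.0, 142.0]
```

>>> {"op": "arm_command", "data": {"series": [[[0,0.0004,0,-0.005,0,0,0],[0,0.0044,0,-0.0047,0,0,0],[0,0.0044,0,-0.0047,0,0,0],[0,0.0042,0,-0.0027,0,0,0],[0,0.0042,0,-0.0027,0,0,0]]]}}

```text
t: 14.0
position: [0.4943, 0.098, 0.0558]
tool_rot: [0.994, -0.096, 0.043, 0.004]
contact_force: [-0.5, 0.8, -1.8]
finger_gap: 0.0117
finger_force: 98.8
```

>>> {"op": "arm_command", "data": {"series": [[[0,-0.0001,0,0.001,0,0,0],[0,-0.0001,0,0.001,0,0,0]]]}}

```text
t: 14.2
position: [0.4943, 0.098, 0.0548]
tool_rot: [0.994, -0.096, 0.043, 0.004]
contact_force: [0.7, 0.5, -1.5]
finger_gap: 0.0112
finger_force: 98.8
```

>>> {"op": "arm_command", "data": {"series": [[[0,-0.0001,0,0.001,0,0,0],[0,-0.0001,0,0.001,0,0,0]]]}}

```text
t: 14.4
position: [0.4943, 0.098, 0.0539]
tool_rot: [0.994, -0.096, 0.043, 0.004]
contact_force: [0.6, -0.1, -2.1]
finger_gap: 0.0112
finger_force: 98.8
```

>>> {"op": "arm_command", "data": {"series": [[[0,-0.0001,0,0.001,0,0,0],[0,-0.0001,0,0.001,0,0,0]]]}}

```text
t: 14.6
position: [0.4943, 0.098, 0.0529]
tool_rot: [0.994, -0.096, 0.043, 0.004]
contact_force: [0.8, 0.1, -0.8]
finger_gap: 0.0115
finger_force: 98.8
```

>>> {"op": "arm_command", "data": {"series": [[[0,-0.0001,0,0.001,0,0,0],[0,-0.0001,0,0.001,0,0,0]]]}}

```text
t: 14.8
position: [0.4943, 0.098, 0.0519]
tool_rot: [0.994, -0.096, 0.043, 0.004]
contact_force: [0.6, 0.6, -1.2]
finger_gap: 0.011
finger_force: 98.8
```

>>> {"op": "arm_command", "data": {"series": [[[0,-0.0001,0,0.001,0,0,0],[0,-0.0001,0,0.001,0,0,0]]]}}

```text
t: 15.0
position: [0.4944, 0.098, 0.051]
tool_rot: [0.994, -0.096, 0.043, 0.004]
contact_force: [-0.3, 0.2, 0.5]
finger_gap: 0.0111
finger_force: 99.0
```

>>> {"op": "arm_command", "data": {"series": [[[0,-0.0001,0,0.001,0,0,0],[0,-0.0001,0,0.001,0,0,0]]]}}

```text
t: 15.2
position: [0.4945, 0.098, 0.05]
tool_rot: [0.994, -0.096, 0.044, 0.004]
contact_force: [-0.8, -0.4, 2.6]
finger_gap: 0.0112
finger_force: 99.3
```

```bash
python3 pitch.py; python3 - <<'E'
from plant import env,imaging
import numpy as np,cv2
im=imaging.get_image("wrist"); F=im["frame"]; f=F.astype(int).sum(2)
print("blade",f[16:44,310:328].mean(1).round().tolist()); print("left",f[16:44,280:292].mean(1).round().tolist())
s=imaging.get_image("side")["frame"]
cv2.imwrite('pics/f.png',np.vstack([cv2.resize(F[0:75,240:400],(640,300),interpolation=2),cv2.resize(s[195:255,270:398],(640,300),interpolation=2)])[:,:,::-1])
E
```

```text
cols 356 388
dx,dz,pitch(deg, + = nose ... ) [-0.0009  0.0014] -2.19 cost 2.547970444261173 [ 0.6 -1.7 -0.3 -1.7  0.1]
tip world [0.5925 0.079  0.0395] tool [0.0985 0.     0.0192] blade dir [ 0.98049916 -0.19024817  0.04926496]
blade [162.0, 174.0, 184.0, 184.0, 183.0, 186.0, 185.0, 185.0, 186.0, 185.0, 187.0, 184.0, 191.0, 237.0, 314.0, 389.0, 455.0, 504.0, 526.0, 531.0, 531.0, 532.0, 532.0, 532.0, 530.0, 532.0, 530.0, 531.0]
left [161.0, 178.0, 184.0, 184.0, 185.0, 185.0, 188.0, 186.0, 187.0, 186.0, 185.0, 188.0, 189.0, 203.0, 242.0, 292.0, 324.0, 335.0, 339.0, 342.0, 342.0, 335.0, 306.0, 261.0, 198.0, 152.0, 138.0, 137.0]
```

View pics/f.png

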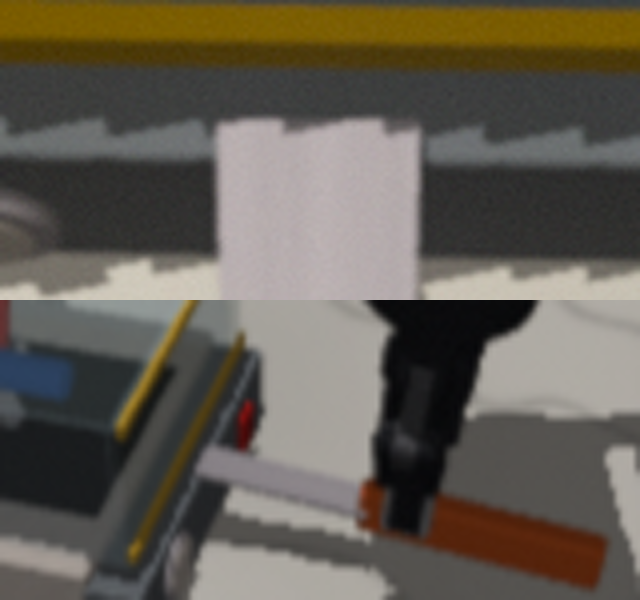

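Contact with the ledge came at TCP z of about 0.0512. The wrist view shows the tip at row 30.5 and the ledge edge at row 39.5, so it overlaps by about 4 mm. Next I'll raise it into the slot and go in.

>>> {"op": "arm_command", "data": {"series": [[[0,0.0003,0,-0.0039,0,0,0],[0,0.0003,0,-0.0039,0,0,0],[0,0.0033,0,-0.0036,0,0,0],[0,0.0063,0,-0.0034,0,0,0],[0,0.0083,0,-0.0032,0,0,0],[0,0.0083,0,-0.0032,0,0,0]]]}}

```text
t: 16.1
position: [0.5027, 0.0964, 0.0539]
tool_rot: [0.994, -0.096, 0.044, 0.004]
contact_force: [0.1, 0.7, -2.0]
finger_gap: 0.0112
finger_force: 98.9
```

>>> {"op": "arm_command", "data": {"series": [[[0,0.003,0,0.0003,0,0,0],[0,0.006,0,0.0005,0,0,0],[0,0.008,0,0.0007,0,0,0],[0,0.008,0,0.0007,0,0,0]]]}}

```text
t: 16.5
position: [0.5105, 0.0949, 0.0539]
tool_rot: [0.994, -0.096, 0.044, 0.004]
contact_force: [0.8, 0.2, -0.7]
finger_gap: 0.0115
finger_force: 98.9
```

```bash
python3 - <<'E'
from plant import env,imaging
import numpy as np,cv2
im=imaging.get_image("wrist"); F=im["frame"]
s=imaging.get_image("side")["frame"]
cv2.imwrite('pics/g.png',np.vstack([cv2.resize(F[0:75,240:400],(640,300),interpolation=2),cv2.resize(s[195:255,270:398],(640,300),interpolation=2)])[:,:,::-1])
E
```

```text
(no output)
```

View pics/g.png

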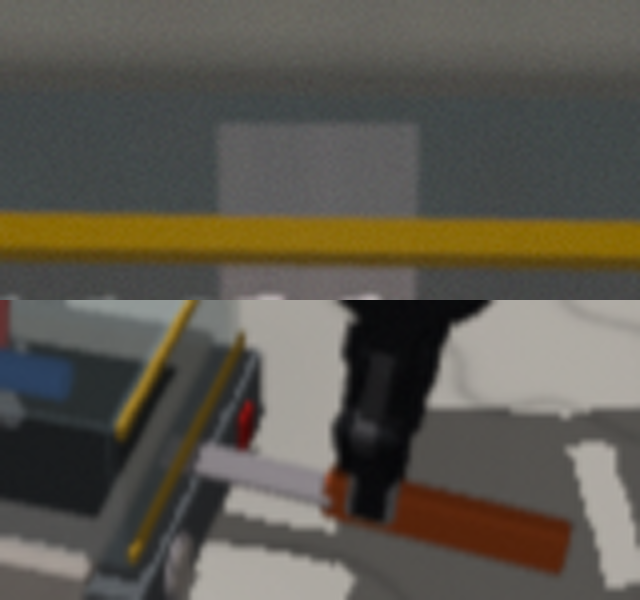

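The blade is under the guard wall: the wrist view shows its end at row 30.5, beyond the lower strip and a few mm short of the step. Next I'll lift along the arc, halfway first.

>>> {"op": "arm_command", "data": {"series": [[[0,0.0005,0,-0.004,0,0,0],[0,0.0014,0,-0.0105,0,0,0],[0,0.003,0,-0.0176,0,0,0],[0,0.0052,0,-0.0245,0,0,0],[0,0.0077,0,-0.0314,0,0,0],[0,0.01,0,-0.0382,0,0,0],[0,0.0124,0,-0.0449,0,0,0],[0,0.0153,0,-0.0514,0,0,0],[0,0.0184,0,-0.0578,0,0,0],[0,0.0184,0,-0.0578,0,0,0]]]}}

```text
t: 17.6
position: [0.5241, 0.0924, 0.1141]
tool_rot: [0.994, -0.096, 0.044, 0.004]
contact_force: [0.6, 1.1, -0.9]
finger_gap: 0.0113
finger_force: 98.7
```

```bash
python3 pitch.py; python3 - <<'E'
from plant import env,imaging
import numpy as np,cv2
im=imaging.get_image("wrist"); F=im["frame"]
s=imaging.get_image("side")["frame"]
cv2.imwrite('pics/i.png',np.vstack([cv2.resize(F[0:150,160:480],(640,300),interpolation=2),cv2.resize(s[140:260,210:466],(640,300),interpolation=2)])[:,:,::-1])
E
```

```text
cols 343 377
dx,dz,pitch(deg, + = nose ... ) [-0.0002  0.0037] -5.48 cost 1.5061314362773077 [-0.5 -0.2 -0.2  0.7 -0.5]
tip world [0.6223 0.0733 0.0957] tool [ 0.098  -0.      0.0272] blade dir [ 0.9816431  -0.19061698 -0.00647953]
```

View pics/i.png

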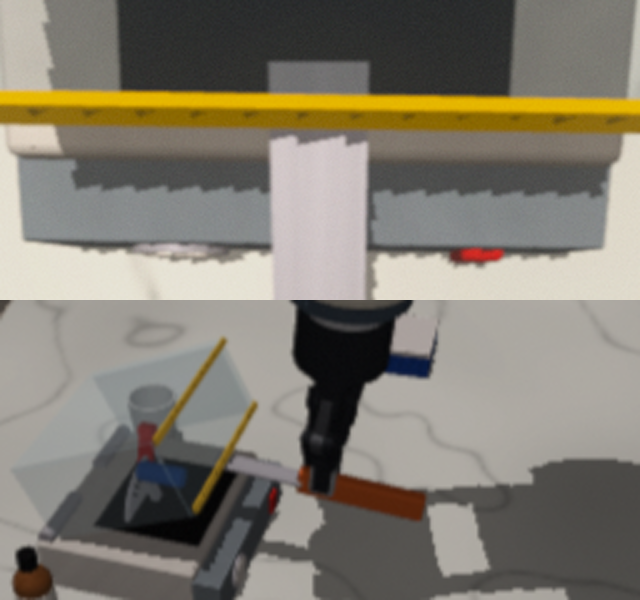

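The guard is about half raised on the blade, still well engaged: the side view shows the lower strip at about (224,455) and the blade passing under it. I'll continue the lift.

>>> {"op": "arm_command", "data": {"series": [[[0,0.0036,0,-0.0062,0,0,0],[0,0.0073,0,-0.0123,0,0,0],[0,0.0115,0,-0.0181,0,0,0],[0,0.0158,0,-0.0237,0,0,0],[0,0.0204,0,-0.0291,0,0,0],[0,0.0254,0,-0.0343,0,0,0],[0,0.0305,0,-0.0392,0,0,0],[0,0.036,0,-0.0439,0,0,0],[0,0.036,0,-0.0439,0,0,0]]]}}

```text
t: 18.8
position: [0.5559, 0.0862, 0.1608]
tool_rot: [0.994, -0.096, 0.044, 0.004]
contact_force: [1.3, -1.1, -2.7]
finger_gap: 0.0113
finger_force: 98.7
```

```bash
cat > guard.py <<'E'
from h import *
from plant import env,imaging
import cv2
u=[.6725,.062,-.194]
S=imaging.get_image("side");T=imaging.get_image("top")
A=[]
for k,i in (("s",S),("t",T)):
    for d in imaging.tip_of("guard_lip",i)[:1]: A.append((i,np.array(d["location"])*[640,400])); print(k,A[-1][1].round(1),round(d["p"],2))
L=lambda a:place(u,[.070-.149*np.cos(a),0,.05+.149*np.sin(a)])[0]
for c,uv in A: 
    a=np.linspace(-.05,1,106); e=[np.hypot(*(proj(c,L(x))[0]-uv)) for x in a]; print("guard est",a[np.argmin(e)].round(3),min(e).round(1))
# yellow strips in side image: extent of lower & upper strip vs model
m=cv2.inRange(cv2.cvtColor(S["frame"],cv2.COLOR_RGB2HSV),(20,120,80),(32,255,255)); d=cv2.distanceTransform(255-m,cv2.DIST_L2,3)
def hp(a,x,y,z): return np.array([.070+(-x)*np.cos(a)+z*np.sin(a),y,.05+x*np.sin(a)+z*np.cos(a)])
ys=np.linspace(-.076,.076,40)
a=np.linspace(0,.95,96); sc=[]
for t in a:
    P=np.array([hp(t,.149,y,z) for z in (.003,.075) for y in ys]); q=np.round(proj(S,place(u,P))).astype(int); sc.append(np.minimum(d[q[:,1].clip(0,399),q[:,0].clip(0,639)],6).mean())
print("strip fit",a[np.argmin(sc)].round(3),min(sc),"npix",(m>0).sum())
cv2.imwrite("pics/g2s.png",S["frame"][:,:,::-1]);cv2.imwrite("pics/g2t.png",T["frame"][:,:,::-1])
E
python3 guard.py; python3 pitch.py
```

```text
s [282.5 179.1] 0.65
t [283.5 168.4] 0.62
guard est 0.86 0.3
guard est 0.8 3.6
strip fit 0.81 0.0119375 npix 268
cols 329 363
dx,dz,pitch(deg, + = nose ... ) [ 0.0001 -0.0004] -1.53 cost 0.5527453139503435 [-0.2 -0.6  0.2  0.5 -0.1]
tip world [0.6534 0.0672 0.1523] tool [ 0.0997 -0.      0.0163] blade dir [ 0.9798989  -0.19011616  0.06044832]
```

>>> {"op": "arm_command", "data": {"series": [[[0,0.002,0,-0.0017,0,0,0],[0,0.0039,0,-0.0033,0,0,0],[0,0.0039,0,-0.0033,0,0,0]]]}}

```text
t: 19.5
position: [0.5577, 0.0856, 0.1633]
tool_rot: [0.994, -0.096, 0.043, 0.004]
contact_force: [-1.2, 0.9, -8.8]
finger_gap: 0.0112
finger_force: 98.7
```

>>> {"op": "arm_command", "data": {"series": [[[0,0.002,0,-0.0017,0,0,0],[0,0.0039,0,-0.0033,0,0,0],[0,0.0039,0,-0.0033,0,0,0]]]}}

```text
t: 19.8
position: [0.5613, 0.0849, 0.167]
tool_rot: [0.994, -0.096, 0.043, 0.004]
contact_force: [-3.2, 0.4, -12.5]
finger_gap: 0.0112
finger_force: 97.9
```

```bash
python3 guard.py; python3 pitch.py
```

```text
strip fit 0.81 0.0119375 npix 268
cols 326 360
dx,dz,pitch(deg, + = nose ... ) [-0.0007  0.0014] -6.92 cost 1.0029465411052447 [-0.4 -0.3  0.6 -0.7 -0.1]
tip world [0.6584 0.0661 0.1481] tool [0.0969 0.     0.0274] blade dir [ 0.98109372 -0.19048935 -0.0341894 ]
```

The guard is on its stop: pushing gave 12 N with no further opening. I'll withdraw the blade.

>>> {"op": "arm_command", "data": {"series": [[[0,-0.0005,0,0.006,0,0,0],[0,-0.001,0,0.012,0,0,0],[0,-0.02,0,0.0105,0,0,0],[0,-0.045,0,0.008,0,0,0],[0,-0.0708,0,0.0059,0,0,0],[0,-0.0708,0,0.0059,0,0,0],[0,-0.0708,0,0.0059,0,0,0]]]}}

```text
t: 20.9
position: [0.4942, 0.0985, 0.1558]
tool_rot: [0.994, -0.095, 0.045, 0.004]
contact_force: [0.9, 0.0, -1.6]
finger_gap: 0.0117
finger_force: 99.4
```

```bash
python3 pitch.py; python3 guard.py; python3 -c "
from plant import env
s=env.state();print(s['position'],s['tool_rot'])"
```

```text
cols 357 393
dx,dz,pitch(deg, + = nose ... ) [0.0001 0.0006] -3.92 cost 0.601315685429693 [-0.3 -0.2  0.5  0.1 -0.1]
tip world [0.5929 0.0794 0.1434] tool [0.099  0.     0.0214] blade dir [ 0.98153665 -0.19004105  0.02168422]
s [288.  180.3] 0.72
t [283.2 166. ] 0.82
guard est 0.79 2.8
guard est 0.84 4.1
strip fit 0.81 0.0119375 npix 263
[0.49328847 0.09823955 0.15512429] [ 0.99445198 -0.09568069  0.04351129  0.00415154]
```

>>> {"op": "arm_command", "data": {"series": [[[0,-0.035,-0.035,0,0.43,0,-5],[0,-0.07,-0.07,0,0.87,-1,-9.96],[0,-0.1035,-0.1,0.02,0.87,-1,-9.96],[0,-0.1035,-0.1337,0.0462,0.87,-1,-9.96],[0,-0.1035,-0.1337,0.0462,0.87,-1,-9.96],[0,-0.1035,-0.1337,0.0462,0.87,-1,-9.96]]]}}

```text
t: 21.9
position: [0.4209, 0.2488, 0.0996]
tool_rot: [0.999, -0.008, 0.034, -0.0]
contact_force: [-0.3, 0.2, -0.5]
finger_gap: 0.0113
finger_force: 99.3
```

```bash
python3 pitch.py;  python3 -c "
from plant import env
s=env.state();print(s['position'],s['tool_rot'])"
```

```text
cols 382 439
dx,dz,pitch(deg, + = nose ... ) [-0.0007  0.0001] -2.91 cost 3.0860427822010443 [ 0.1 -1.3 -0.6 -1.4  0.2]
tip world [0.5205 0.2473 0.0873] tool [ 0.0985 -0.      0.0191] blade dir [ 0.99971306 -0.01573289  0.01806325]
[0.42152972 0.24774836 0.10074307] [ 9.99332820e-01 -9.21518984e-03  3.53363506e-02 -5.81196763e-04]
```

>>> {"op": "arm_command", "data": {"series": [[[0,-0.001,0,0.02,0,0,0],[0,-0.0028,0,0.04,0,0,0],[0,-0.004,0,0.058,0,0,0],[0,-0.0045,0,0.065,0,0,0],[0,-0.0045,0,0.065,0,0,0]]]}}

```text
t: 22.6
position: [0.4211, 0.2479, 0.0348]
tool_rot: [0.999, -0.009, 0.034, -0.0]
contact_force: [-0.8, -0.9, 1.5]
finger_gap: 0.0114
finger_force: 99.7
```

>>> {"op": "arm_command", "data": {"series": [[[0,-0.0001,0,0.001,0,0,0],[0,-0.0001,0,0.002,0,0,0],[0,-0.0001,0,0.002,0,0,0]]]}}

```text
t: 22.9
position: [0.4216, 0.2485, 0.0337]
tool_rot: [0.999, -0.009, 0.035, -0.001]
contact_force: [-0.6, -2.3, 5.9]
finger_gap: 0.0114
finger_force: 100.4
```

>>> {"op": "arm_command", "data": {"series": [[[0,-0.0001,0,0.001,0,0,0],[0,-0.0001,0,0.0015,0,0,0],[0,-0.0001,0,0.0015,0,0,0]]]}}

```text
t: 23.2
position: [0.4218, 0.2487, 0.0323]
tool_rot: [0.999, -0.009, 0.036, -0.001]
contact_force: [0.8, -3.3, 11.4]
finger_gap: 0.0109
finger_force: 101.2
```

>>> {"op": "arm_command", "data": {"series": [[[0.5,0,0,-0.001,0,0,0],[0.5,0,0,-0.001,0,0,0],[0.5,0,0,-0.001,0,0,0],[0.5,0,0,-0.001,0,0,0],[0.5,0.002,0,-0.03,0,0,0],[0.5,0.005,0,-0.08,0,0,0],[0.5,0.009,0,-0.13,0,0,0],[0.5,0.012,0,-0.17,0,0,0],[0.5,0.012,0,-0.17,0,0,0]]]}}

```text
t: 24.1
position: [0.4234, 0.2493, 0.2069]
tool_rot: [0.999, -0.009, 0.039, -0.002]
contact_force: [-1.1, -0.7, -1.2]
finger_gap: 0.043
finger_force: 0.0
```

```bash
python3 guard.py; python3 - <<'E'
from h import *
from plant import env,imaging
import cv2
s=env.state(); print(np.round(s["joint_pos"],3),s["position"],s["tool_rot"]); 
im=imaging.get_image("wrist");W=cam_wrist(im,s)
c=max(cv2.findContours(cv2.inRange(cv2.cvtColor(im["frame"],cv2.COLOR_RGB2HSV),(4,150,60),(20,255,255)),0,1)[0],key=cv2.contourArea)
b=cv2.boxPoints(cv2.minAreaRect(c)); print([ray_z(W,q,.027).round(4).tolist() for q in b])
for th in ["spatula_tip","spatula_grip"]:
    for d in imaging.tip_of(th,im)[:1]: print(th,ray_z(W,np.array(d["location"])*[640,400],.015 if "tip" in th else .029).round(4),d["p"])
S=imaging.get_image("side");T=imaging.get_image("top")
u=[.6725,.062,-.194]
for th,f in (("lever_knob",lambda a:place(u,[-.022,-.06*np.sin(a),.045+.06*np.cos(a)])[0]),("pointer_tip",lambda a:place(u,[.020,-.06*np.sin(a),.045+.06*np.cos(a)])[0])):
  for k,i in (("s",S),("t",T)):
    a=np.linspace(-.9,.9,181)
    for d in imaging.tip_of(th,i)[:2]:
        uv=np.array(d["location"])*[640,400]; e=[np.hypot(*(proj(i,f(x))[0]-uv)) for x in a]; print(th,k,uv.round(1),round(d["p"],2),"angle",a[np.argmin(e)].round(2),"err",min(e).round(1))
  print("pred px", [(x,proj(S,f(x))[0].round(0).tolist(),proj(T,f(x))[0].round(0).tolist()) for x in (-.8,-.4,0,.4,.8)])
s3=cv2.resize(S["frame"][140:270,220:360],(560,520),interpolation=2);cv2.imwrite("pics/k_s.png",s3[:,:,::-1])
cv2.imwrite("pics/k_t.png",T["frame"][:,:,::-1]);cv2.imwrite("pics/k_sf.png",S["frame"][:,:,::-1])
E
```

```text
s [285.  179.3] 0.92
t [286.2 170.3] 0.56
guard est 0.83 1.5
guard est 0.77 0.7
strip fit 0.81 0.0119375 npix 266
[ 0.429  0.343  1.78  -0.035  0.957  2.037] [0.42071245 0.24799232 0.20094438] [ 9.99379133e-01 -8.61922451e-03  3.41621280e-02 -7.80915603e-05]
[[0.4448, 0.2551, 0.027], [0.4446, 0.2407, 0.027], [0.3351, 0.2421, 0.027], [0.3354, 0.2575, 0.027]]
spatula_tip [0.5195 0.248  0.015 ] 0.92
spatula_grip [0.4226 0.247  0.029 ] 0.97
lever_knob s [281.2 209.7] 0.49 angle -0.41 err 2.7
lever_knob t [277.7 169.5] 0.48 angle -0.52 err 2.4
pred px [(-0.8, [276.0, 219.0], [273.0, 167.0]), (-0.4, [279.0, 209.0], [280.0, 167.0]), (0, [282.0, 201.0], [290.0, 169.0]), (0.4, [286.0, 196.0], [300.0, 171.0]), (0.8, [289.0, 196.0], [309.0, 174.0])]
pointer_tip t [297.2 167.6] 0.6 angle 0.28 err 15.1
pred px [(-0.8, [258.0, 216.0], [277.0, 150.0]), (-0.4, [261.0, 206.0], [284.0, 150.0]), (0, [265.0, 198.0], [294.0, 151.0]), (0.4, [269.0, 194.0], [304.0, 154.0]), (0.8, [273.0, 193.0], [312.0, 157.0])]
```

The spatula is back flat in its old place and the guard is still open. Next I'll measure the lever and pointer and work out the tilted approach.

```bash
cat > goal.py <<'E'
from h import *
from plant import env
u=[.6725,.062,-.194]
def row(ux,uy,uz,tilt,roll=0,s=None):
    s=s or env.state(); R0=Ro.from_quat(s["tool_rot"]).as_matrix()
    X=place(u,[ux,uy,uz])[0]; t=np.radians(tilt)
    f=np.array([np.cos(u[2]),np.sin(u[2]),0]); up=np.array([0,0,1.])
    x=np.cos(t)*f+np.sin(t)*up; z=np.sin(t)*f-np.cos(t)*up; y=np.cross(z,x)
    R=np.stack([x,y,z],1); 
    d=R0.T@(X-s["position"]); r=np.degrees(Ro.from_matrix(R0.T@R).as_rotvec()); return d.round(4).tolist()+r.round(1).tolist()
def where(s=None):
    s=s or env.state(); p=s["position"]; c,sn=np.cos(u[2]),np.sin(u[2]); d=p[:2]-np.array(u[:2])
    return np.round([c*d[0]+sn*d[1],-sn*d[0]+c*d[1],p[2]],4)
E
cat > col.py <<'E'
from h import *
from plant import env,imaging
import cv2,sys
u=[.6725,.062,-.194]
def seg(im,cam,name):
    h=cv2.cvtColor(im["frame"],cv2.COLOR_RGB2HSV)
    roi=np.zeros(h.shape[:2],np.uint8); P=np.array([[x,y,z] for x in(-.04,.03) for y in(-.06,.06) for z in(.05,.12)])
    cv2.fillConvexPoly(roi,cv2.convexHull(proj(cam,place(u,P)).astype(np.float32))[:,0].astype(int),255)
    for col,m in (("red",cv2.inRange(h,(0,90,50),(6,255,255))|cv2.inRange(h,(170,90,50),(180,255,255))),("blue",cv2.inRange(h,(95,90,40),(125,255,255)))):
        m&=roi; q=np.argwhere(m>0)[:,::-1]
        if len(q)<5: print(name,col,len(q)); continue
        q=q+.5; print(name,col,len(q),q.mean(0).round(1),q.min(0),q.max(0),end=" ")
        best=[]
        for a in np.linspace(-.8,.8,161):
            if col=="red": L=[[.02,-r*np.sin(a),.045+r*np.cos(a)] for r in (.05,.06)]
            else: L=[[x,-.06*np.sin(a),.045+.06*np.cos(a)] for x in (-.034,.008)]
            p=proj(cam,place(u,L)); 
            if col=="blue": best.append((np.hypot(*(p.mean(0)-q.mean(0))),a))
            else: # distance from centroid to pointer line
                o=proj(cam,place(u,[.02,0,.045]))[0]; d=(p[1]-o)/np.hypot(*(p[1]-o)); w=q.mean(0)-o; best.append((abs(d[0]*w[1]-d[1]*w[0])+(99 if d@w<0 else 0),a))
        print("angle",np.round(min(best)[::-1],2))
if __name__=="__main__":
    s=env.state(); w=imaging.get_image("wrist"); seg(w,cam_wrist(w,s),"wrist"); cv2.imwrite(f"pics/{sys.argv[1]}w.png",w["frame"][:,:,::-1])
    for n in ("side","top"):
        i=imaging.get_image(n); seg(i,i,n)
E
python3 col.py m; python3 -c "
from goal import *
print(where(),row(-.126,.026,.183,50))"
```

```text
wrist red 0
wrist blue 0
side red 62 [268.2 195. ] [265.5 189.5] [271.5 203.5] angle [0.33 0.04]
side blue 143 [274.2 209.6] [264.5 205.5] [283.5 214.5] angle [-0.47  0.2 ]
top red 29 [302.9 153.1] [300.5 150.5] [305.5 155.5] angle [0.33 0.05]
top blue 75 [279.9 162.7] [275.5 155.5] [283.5 171.5] angle [-0.46  0.83]
[-0.2824  0.1344  0.2019] [0.1332, 0.1342, 0.028, -4.8, 45.9, 9.2]
```

>>> {"op": "arm_command", "data": {"series": [[[0.5,0.02,0.03,0,-0.8,7.6,1.5],[0.5,0.04,0.06,0,-1.6,15.2,3],[0.5,0.07,0.09,0,-2.4,22.8,4.6],[0.5,0.1,0.12,0.01,-3.2,30.5,6.1],[0.5,0.12,0.134,0.02,-4,38.2,7.7],[0.5,0.133,0.134,0.028,-4.8,45.9,9.2],[0.5,0.133,0.134,0.028,-4.8,45.9,9.2],[0.5,0.133,0.134,0.028,-4.8,45.9,9.2],[0.5,0.133,0.134,0.028,-4.8,45.9,9.2]]], "newtons": 20}}

```text
t: 25.8
position: [0.5789, 0.1072, 0.2578]
tool_rot: [0.921, -0.083, 0.378, 0.038]
contact_force: [-0.1, -0.6, 1.7]
finger_gap: 0.043
finger_force: 0.0
```

```bash
python3 col.py n; python3 -c "
from goal import *
s=env.state();print(where(s),np.round(s['joint_pos'],2)); print(row(-.026,.027,.099,50,s=s),row(-.056,.027,.1243,50,s=s))"
```

```text
wrist red 334 [362.6 200.6] [350.5 189.5] [373.5 212.5] angle [0.33 0.17]
wrist blue 549 [318.  233.9] [308.5 207.5] [326.5 250.5] angle [-0.48  3.18]
side red 61 [268.2 195.1] [265.5 190.5] [271.5 203.5] angle [0.33 0.03]
side blue 142 [274.2 209.7] [264.5 205.5] [283.5 214.5] angle [-0.47  0.22]
top red 27 [302.9 153.1] [300.5 150.5] [305.5 155.5] angle [0.33 0.09]
top blue 76 [279.8 162.9] [274.5 155.5] [284.5 172.5] angle [-0.47  0.6 ]
[-0.1013  0.0266  0.2568] [ 0.24  0.3   2.   -1.22  0.32  3.08]
[-0.0571, -0.0007, 0.1653, -0.2, 5.4, 0.8] [-0.0607, -0.0009, 0.1262, -0.2, 5.4, 0.8]
```

View pics/nw.png

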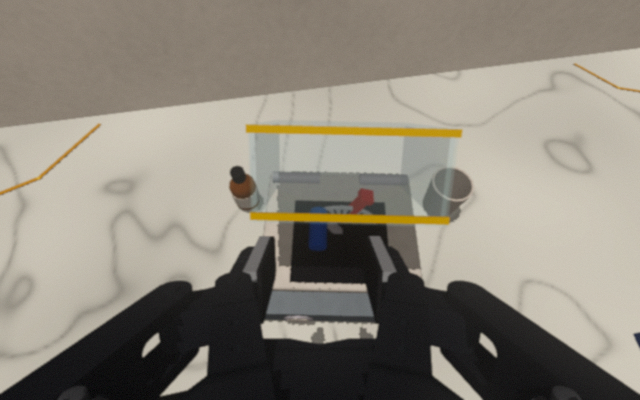

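The wrist view shows the blue knob at (318,230) under the lower yellow strip (row 217) and the red pointer at (363,200). All cameras agree on a pointer angle of 0.33 and a lever angle of -0.47. Joints 4 and 6 are at their limits in this pose, so I'll fit the arm kinematics to choose a reachable tilt.

```bash
cat > kin.py <<'E'
from h import *
LO=np.array([-2.91,-.82,.22,-1.22,.12,-3.08]);HI=np.array([2.91,2.16,2.67,4.37,2.79,3.08])
def fk(q,P):
    r0,h,L1,L2,Lt,e=P; ry=lambda a:Ro.from_rotvec([0,a,0]); rz=lambda a:Ro.from_rotvec([0,0,a])
    A=rz(q[0]); B=A*ry(q[1]); p=A.apply([r0,0,h])+B.apply([0,0,L1]); C=B*ry(q[2]); p=p+C.apply([e,0,L2])
    D=C*rz(SG[0]*q[3])*ry(q[4]); p=p+D.apply([0,0,Lt]); return p,D*rz(SG[1]*q[5]+SG[2])
SG=[1,1,np.pi/2]
data=[([-1.3,.494,1.3455,0,1.302,-.0955],[.224,-.583,.2495],[.983,.182,0,0]),
([.41401,.36782,1.74339,0,1.0344,2.03508],[.41757,.24857,.19801],[.99968,-.02512,-.0018,.00088]),
([.429,.343,1.78,-.035,.957,2.037],[.42071,.24799,.20094],[.99938,-.00862,.03416,0])]
E
python3 - <<'E'
import kin; from kin import *
from plant import env
s=env.state(); data.append((s["joint_pos"],s["position"],s["tool_rot"])); print(np.round(s["joint_pos"],3))
best=None
for a in (1,-1):
 for b in (1,-1):
  for c in (0,np.pi/2,-np.pi/2,np.pi):
    kin.SG=[a,b,c]
    f=lambda P:np.concatenate([np.r_[(fk(q,P)[0]-p)*10,(Ro.from_quat(R).inv()*fk(q,P)[1]).as_rotvec()] for q,p,R in data])
    r=least_squares(f,[0,.4,.4,.4,.25,0])
    if best is None or r.cost<best[0]: best=(r.cost,[a,b,c],r.x,r.fun)
print(best[0],best[1],best[2].round(4)); print(best[3].reshape(-1,6).round(3))
E
```

```text
[ 0.24   0.301  1.999 -1.224  0.315  3.083]
0.6355518613511627 [1, 1, 1.5707963267948966] [0.0552 0.0737 0.6063 0.2941 0.2371 0.0525]
[[-0.602 -0.069 -0.078 -0.    -0.    -0.   ]
 [ 0.378 -0.485  0.08   0.    -0.     0.   ]
 [ 0.337 -0.476  0.082  0.    -0.     0.001]
 [-0.073 -0.393 -0.083 -0.    -0.    -0.   ]]
```

```bash
sed -i 's/r0,h,L1,L2,Lt,e=P/r0,h,L1,L2,Lt,e,d=P/; s/A.apply(\[r0,0,h\])/A.apply([r0,d,h])/' kin.py
cat > plan.py <<'E'
import kin; from kin import *
from plant import env
s=env.state(); data.append((s["joint_pos"],s["position"],s["tool_rot"]))
f=lambda P:np.concatenate([(fk(q,P)[0]-p)*10 for q,p,R in data]+[(P-P0)*1e-3])
P0=np.array([0,.3,.45,.4,.25,0,.05]); P=least_squares(f,P0).x; print(P.round(4),np.abs(f(P)[:-7]).max()/10)
u=[.6725,.062,-.194]
def rot(tilt,yaw,half):
    t=np.radians(tilt); a=u[2]+np.radians(yaw); fw=np.array([np.cos(a),np.sin(a),0]); up=np.array([0,0,1.])
    x=np.cos(t)*fw+np.sin(t)*up; z=np.sin(t)*fw-np.cos(t)*up; R=np.stack([x,np.cross(z,x),z],1)
    return R@np.diag([-1,-1,1]) if half else R
def ik(X,R,q0):
    g=lambda q:np.r_[(fk(q,P)[0]-X)*10,(Ro.from_matrix(R).inv()*fk(q,P)[1]).as_rotvec()]
    b=None
    for q4 in (-1.1,-.5,0,.5):
        z=np.clip(np.array([*q0[:3],q4,.6,q0[5]]),LO+.02,HI-.02)
        r=least_squares(g,z,bounds=(LO,HI))
        if b is None or r.cost<b.cost: b=r
    return b.x,b.cost
if __name__=="__main__":
  for half in (1,0):
    for tilt in (50,45,40,36):
      for yaw in (0,8):
        o=[]
        for a in (-.47,.33):
          for back in (0,.13):
            t=np.radians(tilt); L=np.array([-.026-back*np.sin(t),-.06*np.sin(a),.045+.06*np.cos(a)+back*np.cos(t)])
            q,c=ik(place(u,L)[0],rot(tilt,yaw,half),[.2,.5,1.6,0,0,-.5 if half else 2.5]); o.append((np.round(q[3:],2).tolist(),"%.0e"%c))
        print(half,tilt,yaw,o)
E
python3 plan.py
```

```text
[0.001  0.2549 0.5961 0.3827 0.3161 0.1167 0.0596] 0.00024097155864624686
1 50 0 [([-1.22, 0.23, -0.06], '4e-02'), ([-1.22, 0.32, 0.01], '2e-02'), ([-1.22, 0.14, -0.16], '4e-02'), ([-1.22, 0.21, -0.1], '3e-02')]
1 50 8 [([-1.22, 0.12, -0.22], '4e-02'), ([-1.22, 0.12, -0.19], '3e-02'), ([-1.22, 0.12, -0.27], '4e-02'), ([-1.22, 0.12, -0.24], '3e-02')]
1 45 0 [([-1.22, 0.22, -0.07], '2e-02'), ([-1.22, 0.3, -0.01], '7e-03'), ([-1.22, 0.14, -0.15], '2e-02'), ([-1.22, 0.2, -0.11], '8e-03')]
1 45 8 [([-1.22, 0.12, -0.22], '2e-02'), ([-1.22, 0.13, -0.19], '7e-03'), ([-1.22, 0.12, -0.27], '2e-02'), ([-1.22, 0.12, -0.25], '8e-03')]
1 40 0 [([-1.22, 0.21, -0.07], '5e-03'), ([-1.22, 0.28, -0.03], '1e-04'), ([-1.22, 0.14, -0.15], '6e-03'), ([-1.22, 0.2, -0.11], '3e-04')]
1 40 8 [([-1.22, 0.12, -0.22], '5e-03'), ([-1.22, 0.14, -0.19], '1e-04'), ([-1.22, 0.12, -0.27], '8e-03'), ([-1.22, 0.12, -0.25], '8e-04')]
1 36 0 [([-1.22, 0.2, -0.08], '4e-04'), ([-0.84, 0.32, -0.43], '3e-30'), ([-1.22, 0.14, -0.15], '7e-04'), ([-0.76, 0.25, -0.58], '3e-30')]
1 36 8 [([-1.22, 0.12, -0.22], '6e-04'), ([-0.6, 0.2
[... 468 characters left out ...]
, 0.2, 3.03], '8e-03')]
0 45 8 [([-1.22, 0.12, 2.92], '2e-02'), ([-1.22, 0.13, 2.96], '7e-03'), ([-1.22, 0.12, 2.87], '2e-02'), ([-1.22, 0.12, 2.89], '8e-03')]
0 40 0 [([-1.22, 0.21, 3.07], '5e-03'), ([-1.19, 0.28, 3.08], '2e-04'), ([-1.22, 0.14, 2.99], '6e-03'), ([-1.22, 0.2, 3.03], '3e-04')]
0 40 8 [([-1.22, 0.12, 2.92], '5e-03'), ([-1.22, 0.14, 2.95], '1e-04'), ([-1.22, 0.12, 2.87], '8e-03'), ([-1.22, 0.12, 2.89], '8e-04')]
0 36 0 [([-1.22, 0.2, 3.07], '4e-04'), ([-0.84, 0.32, 2.71], '7e-30'), ([-1.22, 0.14, 2.99], '7e-04'), ([-0.76, 0.25, 2.56], '1e-30')]
0 36 8 [([-1.22, 0.12, 2.92], '6e-04'), ([-0.6, 0.21, 2.33], '6e-30'), ([-1.22, 0.12, 2.87], '3e-03'), ([-0.33, 0.16, 1.97], '3e-30')]
```

```bash
python3 - <<'E'
from plan import *
for tilt in (36,35,34,33,32):
  for yaw in (0,3,6):
    o=[]
    for a in (-.47,-.1,.33):
      for back in (.008,.05):
        t=np.radians(tilt); L=np.array([-.026-back*np.sin(t),-.06*np.sin(a),.045+.06*np.cos(a)+back*np.cos(t)])
        q,c=ik(place(u,L)[0],rot(tilt,yaw,0),[.2,.5,1.6,0,0,2.5]); o.append((np.round(q[3:],2).tolist(),"%.0e"%c))
    print(tilt,yaw,*o)
E
```

```text
[0.001  0.2549 0.5961 0.3827 0.3161 0.1167 0.0596] 0.00024097155864624686
36 0 ([-1.22, 0.21, 3.07], '3e-04') ([-1.2, 0.22, 3.06], '1e-25') ([-1.22, 0.18, 3.03], '2e-04') ([-1.19, 0.2, 3.01], '8e-21') ([-1.22, 0.14, 2.99], '5e-04') ([-1.22, 0.16, 3.0], '2e-05')
36 3 ([-1.22, 0.16, 3.01], '3e-04') ([-1.21, 0.18, 3.02], '2e-19') ([-1.22, 0.14, 2.97], '2e-04') ([-1.18, 0.15, 2.94], '8e-23') ([-1.22, 0.12, 2.94], '6e-04') ([-1.22, 0.12, 2.94], '2e-05')
36 6 ([-1.22, 0.12, 2.95], '3e-04') ([-1.21, 0.14, 2.95], '3e-21') ([-1.22, 0.12, 2.93], '4e-04') ([-1.1, 0.12, 2.81], '2e-05') ([-1.22, 0.12, 2.9], '1e-03') ([-1.04, 0.12, 2.72], '5e-04')
35 0 ([-1.22, 0.2, 3.07], '2e-05') ([-1.06, 0.23, 2.92], '1e-30') ([-1.22, 0.18, 3.03], '1e-05') ([-1.02, 0.21, 2.84], '1e-30') ([-1.22, 0.14, 2.99], '1e-04') ([-1.09, 0.17, 2.87], '3e-29')
35 3 ([-1.22, 0.16, 3.01], '2e-05') ([-1.03, 0.19, 2.83], '7e-31') ([-1.22, 0.14, 2.97], '1e-05') ([-0.97, 0.17, 2.74], '6e-30') ([-1.22, 0.12, 2.94], '2e-04') ([-1.02, 0.12, 2.74], '3e-30')
35 6 ([-1.22, 0.12, 2.95], '2e-05') ([-0.97, 0.15, 2.71], '9e-30') ([-1.18, 0
[... 1115 characters left out ...]
, '5e-30') ([-0.73, 0.12, 2.42], '3e-25') ([-0.53, 0.18, 2.23], '7e-30') ([-0.58, 0.12, 2.24], '2e-04') ([-0.44, 0.14, 2.1], '1e-29')
32 0 ([-0.85, 0.23, 2.69], '5e-24') ([-0.71, 0.28, 2.56], '2e-27') ([-0.8, 0.21, 2.61], '3e-32') ([-0.65, 0.26, 2.47], '1e-30') ([-0.81, 0.17, 2.58], '2e-29') ([-0.64, 0.22, 2.41], '1e-29')
32 3 ([-0.78, 0.2, 2.57], '6e-27') ([-0.64, 0.25, 2.43], '2e-31') ([-0.71, 0.18, 2.46], '2e-29') ([-0.56, 0.23, 2.32], '4e-32') ([-0.69, 0.14, 2.4], '1e-26') ([-0.51, 0.19, 2.23], '4e-30')
32 6 ([-0.67, 0.16, 2.4], '2e-30') ([-0.53, 0.22, 2.27], '4e-31') ([-0.56, 0.15, 2.26], '8e-31') ([-0.43, 0.2, 2.13], '3e-31') ([-0.47, 0.12, 2.12], '8e-06') ([-0.34, 0.17, 2.0], '1e-30')
```

```bash
cat >> goal.py <<'E'
def knob(a,b,tilt=33,c=-.028,s=None):
    t=np.radians(tilt); return row(c-b*np.sin(t),-.06*np.sin(a),.045+.06*np.cos(a)+b*np.cos(t),tilt,s=s)
E
python3 -c "
from goal import *
s=env.state();print(where(s)); [print(b,knob(-.47,b,s=s)) for b in (.138,)]"
```

```text
[-0.1013  0.0266  0.2568]
0.138 [-0.0312, -0.001, 0.029, -0.1, -11.6, 0.8]
```

>>> {"op": "arm_command", "data": {"series": [[[0.5,-0.015,0,0.015,0,-6,0.4],[0.5,-0.0312,-0.001,0.029,-0.1,-11.6,0.8],[0.5,-0.0312,-0.001,0.029,-0.1,-11.6,0.8],[0.5,-0.0312,-0.001,0.029,-0.1,-11.6,0.8],[0.5,-0.0312,-0.001,0.029,-0.1,-11.6,0.8]]]}}

```text
t: 26.45
position: [0.5766, 0.108, 0.2134]
tool_rot: [0.954, -0.093, 0.282, 0.028]
contact_force: [-0.4, -0.8, -0.0]
finger_gap: 0.0425
finger_force: 0.0
```

```bash
python3 -c "
from goal import *
s=env.state();print(where(s),np.round(s['joint_pos'],2)); [print(b,knob(-.47,b,s=s)) for b in (.138,.06,.03,.008)]"; python3 col.py o
```

```text
[-0.103   0.0266  0.2134] [ 0.2   0.36  1.91 -0.57  0.39  2.44]
0.138 [0.0003, -0.0005, -0.0008, 0.1, 0.0, 0.0]
0.06 [0.0004, -0.0007, 0.0772, 0.1, 0.0, 0.0]
0.03 [0.0004, -0.0007, 0.1072, 0.1, 0.0, 0.0]
0.008 [0.0004, -0.0007, 0.1292, 0.1, 0.0, 0.0]
wrist red 519 [370.  139.6] [354.5 125.5] [383.5 156.5] angle [0.33 0.21]
wrist blue 742 [318.4 178. ] [307.5 147.5] [328.5 198.5] angle [-0.47  2.56]
side red 62 [268.2 195. ] [265.5 189.5] [271.5 203.5] angle [0.33 0.04]
side blue 141 [274.2 209.6] [264.5 205.5] [283.5 214.5] angle [-0.47  0.23]
top red 29 [302.9 153.1] [300.5 150.5] [305.5 155.5] angle [0.33 0.09]
top blue 77 [279.8 162.8] [274.5 155.5] [283.5 172.5] angle [-0.47  0.73]
```

Aligned. I'll go in along the tool axis, fingers straddling the knob, then close gently.

>>> {"op": "arm_command", "data": {"series": [[[0.5,0,-0.0007,0.03,0,0,0],[0.5,0,-0.0007,0.055,0,0,0],[0.5,0,-0.0007,0.077,0,0,0],[0.5,0,-0.0007,0.092,0,0,0],[0.5,0,-0.0007,0.107,0,0,0],[0.5,0,-0.0007,0.107,0,0,0]]]}}

```text
t: 27.2
position: [0.6337, 0.0977, 0.1224]
tool_rot: [0.955, -0.092, 0.281, 0.028]
contact_force: [-0.0, 1.0, 1.1]
finger_gap: 0.0425
finger_force: 0.0
```

>>> {"op": "arm_command", "data": {"series": [[[0.5,0,0,0.01,0,0,0],[0.5,0,0,0.022,0,0,0],[0.5,0,0,0.022,0,0,0],[0,0,0,0.022,0,0,0],[0,0,0,0.022,0,0,0],[0,0,0,0.022,0,0,0],[0,0,0,0.022,0,0,0],[0,0,0,0.022,0,0,0]]]}}

```text
t: 28.0
position: [0.6453, 0.0957, 0.1058]
tool_rot: [0.954, -0.093, 0.282, 0.027]
contact_force: [-5.9, 1.6, 8.2]
finger_gap: 0.0171
finger_force: 20.6
```

```bash
python3 guard.py; python3 col.py p; python3 -c "
from goal import *
s=env.state();print(where(s),np.round(s['joint_pos'],2)); [print(a,knob(a,.008,s=s)) for a in (-.47,-.35,-.25,-.15,-.05,.05,.15,.25,.33)]"
```

```text
s [285.8 181.1] 0.71
t [283.6 167.8] 0.88
guard est 0.81 0.7
guard est 0.81 3.6
strip fit 0.81 0.29413626 npix 247
wrist red 1856 [411.9 163. ] [378.5 137.5] [440.5 191.5] angle [0.32 0.09]
wrist blue 2268 [320.  221.2] [301.5 180.5] [338.5 272.5] angle [-0.46  9.68]
side red 60 [268.2 195. ] [265.5 190.5] [271.5 203.5] angle [0.32 0.05]
side blue 91 [270.9 208.9] [264.5 205.5] [277.5 213.5] angle [-0.49  3.54]
top red 28 [302.9 153. ] [300.5 150.5] [305.5 155.5] angle [0.33 0.03]
top blue 69 [279.9 162. ] [275.5 155.5] [283.5 171.5] angle [-0.47  1.54]
[-0.0332  0.0279  0.1058] [ 0.14  0.61  1.86 -0.97  0.22  2.82]
-0.47 [0.0004, 0.0007, 0.001, -0.0, 0.1, 0.0]
-0.35 [0.0019, 0.0073, -0.0014, -0.0, 0.1, 0.0]
-0.25 [0.0029, 0.013, -0.0029, -0.0, 0.1, 0.0]
-0.15 [0.0035, 0.0189, -0.0039, -0.0, 0.1, 0.0]
-0.05 [0.0038, 0.0249, -0.0044, -0.0, 0.1, 0.0]
0.05 [0.0038, 0.0309, -0.0044, -0.0, 0.1, 0.0]
0.15 [0.0035, 0.0368, -0.0039, -0.0, 0.1, 0.0]
0.25 [0.0029, 0.0427, -0.0029, -0.0, 0.1, 0.0]
0.33 [0.0021, 0.0473, -0.0018, -0.0, 0.1, 0.0]
```

>>> {"op": "arm_command", "data": {"series": [[[0,0.0019,0.0073,-0.0014,0,0,0],[0,0.0029,0.013,-0.0029,0,0,0],[0,0.0035,0.0189,-0.0039,0,0,0],[0,0.0038,0.0249,-0.0044,0,0,0],[0,0.0038,0.0309,-0.0044,0,0,0],[0,0.0035,0.0368,-0.0039,0,0,0],[0,0.0029,0.0427,-0.0029,0,0,0],[0,0.0021,0.0473,-0.0018,0,0,0],[0,0.0021,0.0473,-0.0018,0,0,0],[0,0.0021,0.0473,-0.0018,0,0,0]]]}}

```text
t: 29.35
position: [0.6371, 0.0488, 0.1082]
tool_rot: [0.955, -0.093, 0.282, 0.028]
contact_force: [-3.9, -1.0, 7.5]
finger_gap: 0.0166
finger_force: 21.3
```

```bash
python3 guard.py; python3 col.py q; python3 -c "
from goal import *
s=env.state();w=where(s);print(w,'a',np.arcsin(-w[1]/.06),np.round(s['joint_pos'],2))"
```

```text
s [286.7 181.1] 0.95
t [282.2 167.3] 0.79
guard est 0.8 1.3
guard est 0.82 5.0
strip fit 0.81 0.0119375 npix 264
wrist red 1320 [319.2 163.9] [296.5 141.5] [338.5 193.5] angle [0.32 0.35]
wrist blue 2255 [320.4 223.4] [301.5 184.5] [338.5 275.5] angle [0.35 9.41]
side red 67 [268.4 196. ] [265.5 190.5] [271.5 206.5] angle [0.35 0.01]
side blue 42 [280.4 196.4] [276.5 193.5] [284.5 199.5] angle [0.24 0.81]
top red 29 [302.9 153.1] [300.5 150.5] [305.5 155.5] angle [0.33 0.05]
top blue 74 [300.2 166.3] [295.5 159.5] [304.5 175.5] angle [0.35 1.05]
[-0.0322 -0.0197  0.1082] a 0.33453854638430924 [ 0.05  0.59  1.9  -0.98  0.16  2.75]
```

>>> {"op": "arm_command", "data": {"series": [[[0.5,0,0,0,0,0,0],[0.5,0,0,0,0,0,0],[0.5,0,0,0,0,0,0],[0.5,0,0,0,0,0,0],[0.5,0,0,-0.02,0,0,0],[0.5,0,0,-0.05,0,0,0],[0.5,0,0,-0.08,0,0,0],[0.5,0,0,-0.12,0,0,0],[0.5,0,0,-0.14,0,0,0],[0.5,0,0,-0.14,0,0,0]]]}}

```text
t: 30.7
position: [0.5623, 0.064, 0.2277]
tool_rot: [0.954, -0.093, 0.283, 0.027]
contact_force: [-0.5, 0.2, 0.3]
finger_gap: 0.0427
finger_force: 0.0
```

```bash
python3 guard.py; python3 col.py r; python3 - <<'E'
from plant import imaging
for n in ("side","top"):
    i=imaging.get_image(n)
    for t in ("slide_box","oil_bottle","beaker","spatula_tip","spatula_grip"): print(n,t,[(round(d["location"][0]*640,1),round(d["location"][1]*400,1),round(d["p"],2)) for d in imaging.tip_of(t,i)[:1]])
E
```

```text
s [285.8 181. ] 0.88
t [284.6 168.4] 0.87
guard est 0.81 0.8
guard est 0.8 2.5
strip fit 0.81 0.0119375 npix 267
wrist red 361 [319.2 137.9] [306.5 126.5] [329.5 156.5] angle [0.33 0.21]
wrist blue 698 [319.8 176.6] [309.5 148.5] [329.5 196.5] angle [0.36 3.3 ]
side red 65 [268.4 195.8] [265.5 190.5] [271.5 206.5] angle [0.35 0.  ]
side blue 94 [284.2 197.2] [276.5 193.5] [291.5 200.5] angle [0.54 2.03]
top red 28 [302.9 153. ] [300.5 150.5] [305.5 155.5] angle [0.33 0.02]
top blue 76 [300.2 166.8] [295.5 159.5] [304.5 176.5] angle [0.36 0.54]
side slide_box [(364.7, 162.7, 0.81)]
side oil_bottle [(227.5, 266.6, 0.77)]
side beaker []
side spatula_tip [(337.8, 295.7, 0.94)]
side spatula_grip [(391.0, 293.1, 0.81)]
top slide_box [(431.3, 254.4, 0.7)]
top oil_bottle [(254.5, 133.1, 0.55)]
top beaker [(351.5, 153.5, 0.56)]
top spatula_tip [(219.1, 230.7, 0.75)]
top spatula_grip [(212.4, 269.6, 0.59)]
```

```bash
python3 -c "
from plant import hand_in
print(hand_in())"
```

```text
the job is handed in; nothing more can be done
None
```

The job is handed in after about 31 s of the 72 s allowed. The guard is fully open against its stop, the spatula is back flat on the mat, and the heat lever reads about 0.34 rad against about 0.33 rad for the red pointer. I saw no sign that the slide box, bottle or beaker had moved. The judge's result was not shown.

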